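# Hang a rinsed specimen at the air nozzles, free the safety catch, hold the lever

### The arm

A 6-joint arm with a two-finger parallel gripper is mounted at the origin on the work surface. World frame = base frame: x ahead of the robot, y to its left, z up, the work surface at z = 0. Lengths are in m, angles in rad, forces in N, time in s.
With the tool pointing down it reaches from about 0.25 to 0.725 m from the base axis. Payload 4 kg.
Tool frame: the origin (TCP) lies at the very end of the fingers, on their centre line; the grasp point (between the pads) lies 19 mm behind it; z points along the fingers, y is the direction in which the jaws open and shut (so a half turn about z gives the same grasp; the last joint's range is limited). The gripper opens to 85 mm and grips with 20 to 120 N. Pads are 22 mm wide; open, the fingers measure 114 mm over their backs; the gripper's body (76 mm by 85 mm) begins 54 mm behind the grasp point. The pads swing forward as they close: fully open they stand 13 mm farther back than shut.
Start: joints at [1.33, 0.241, 0.005, 1.335, 0, 1.571], TCP at [0.119, 0.486, 0.231] pointing down, gripper open.
Joint ranges: [-2.72, 2.72], [-1.05, 1.87], [-1.09, 1.28], [-1.99, 2.15], [-1.42, 1.44], [-3.14, 3.14]. Speed limits (rad/s): [2.79, 2.79, 3.14, 3.14, 3.14, 3.14].

### API

Orientations are given as a rotation vector (axis times angle).
In Python, from rig import get_state, camera, calibration, sign_off gives the robot as it stands.
- The arm moves only by the tool apply_moves, never from a script. Its argument "motion" is a list of rows, each a list of 7 numbers: the opening in per cent of the stroke, from 0 (shut) to 100 (fully open), then the shift along the world's x, y, z in cm, then the turn, a rotation vector about the world's x, y, z in degrees. In form: [[gripper, dx, dy, dz, ax, ay, az], ...]. A call has exactly 10 rows; each row is the pose to reach, as a shift and turn from the pose measured when the call began; what a row does not reach only later rows make up. A row lasts 1/12 s, in which the tool goes at most 41.7 mm and 7.16 degrees, less where a joint would pass 70% of its speed; a pose out of reach is approached as far as the arm can. A call with a gripper value outside its range is refused whole. The fingers move at their own pace and stop on an object; the grip force is fixed at half the most. Time passes only in rows, so rows that repeat a pose let the fingers close, or fill a call up. It gives the time, the measured TCP pose, the force and the opening at its end, in the units of the state.
- get_state(): the state, without advancing time (a new reading comes with each control period).
- camera(name): name is "scene" or "top" or "wrist"; returns the picture (420x560x3 uint8, blue, green, red); there is no depth.
- calibration(name): a dict with "intrinsics" (3x3 intrinsics, pixels), "R" (3x3) and "t" (3): a world point X has camera coordinates R X + t. Camera axes: x right, y down, z forward; pixel columns grow to the right and rows downward; lengths in m; the calibration is good to about 2 mm. A picture is of the moment at which its call begins: read the wrist's pose just before it. calibration takes no time and is no camera call; for the wrist camera it gives the pose at the moment of the call.
- sign_off(): hands the job in, once; it reports no verdict.
The state is a dict: "time_s": time; "qpos": joint angles; "qvel": joint speeds; "joint_efforts": joint torques, N m; "position": TCP position; "tcp_rot": TCP orientation; "contact_force": force on the tool from outside, world axes, zero at the start; "moment": the same for the moment, N m; "finger_gap": finger opening in m.
Only numpy, scipy, OpenCV 4.12 (cv2) and the standard library are available. Lean on these libraries where they do the work, as an engineer would, in place of code of your own. Each camera call takes 0.05 s, during which the arm holds its last target.

### The job

Take the specimen carrier with the ceramic plate in its clip (not the empty one) off the drip stand, hook it over the drying rail to one side of the two air nozzles, slide it along the rail until it is centred on the mark ring between them (do not lower it in there from above), and leave it hanging by itself. Then flip the air valve's safety catch fully over by its thumb paddle, pull the spring-loaded ball lever all the way towards you and finish while still holding it there. Leave the empty carrier and the other things on the bench where they are.

Things in the scene. Friction and masses are not known exactly. Their poses are not given: they have to be found in the camera images.
- carrier_grip (a point): Centre of the black grip block (12 x, 24 y, 36 mm high) on top of the specimen carrier, the one with a white plate in its clip (about 0.18 kg, loose, hanging upright); take it here from above. The centre of the bar it hangs on lies 36 mm straight below. Axes: x across the bar, towards the hook's open side; y along the bar; z up.
- carrier: The same carrier; origin at the centre of the bar under its hook. The hook is an inverted V saddle, 40 mm long in y, 19 mm wide inside: its lip on the +x side ends 22 mm below the origin; on the -x side a neck (18 mm wide) goes down to a foot, top 62 mm below the origin, that leads back to the middle. The +x side is open between lip and foot.
- carrier_plate (a point): Middle of the carrier's white ceramic plate (6 x 60 x 66 mm, lower edge 156 mm below the bar's centre), held in a 16 x 46 x 16 mm clip under the foot. To unhook the carrier, lift it 40 mm (30 to 50) and draw it away towards its own -x; to hook it on, come at the same height from the bar's -x side, move in +x until it is centred over the bar, then lower it.
- blank_grip (a point): Centre of the grip of the second carrier, alike but with nothing in its clip (0.11 kg); leave it on the drip stand. Which of the two hangs on which side varies; they are 100 to 120 mm apart.
- stand_bar (a point): Middle of the drip stand's bar: 10 mm diameter, 240 mm long along y, on two posts, axis 210 mm above the bench. x points level across the bar, away from the robot and to its left, the same way as x of the carriers on it.
- station: The drying station: a rail along y over a steel tray (300 x 120 x 22 mm), a post at each end. Origin under its centre on the bench; x across the rail away from the robot, y along it to the left, z up.
- rail_mid (a point): Middle of the drying rail: 10 mm diameter steel bar along y, axis 220 mm above the bench; post clamps (22 mm wide, tops 13 mm above the axis) centred 180 mm to either side. x is across the rail, away from the robot: the carrier's open side goes that way.
- mark (a point): Centre of the mark, a dark ring 6 mm wide on the rail's axis, 10 to 100 mm to the -y side of the rail's middle; axes as the rail's. The carrier is at the mark when its grip is centred over it. Two air nozzles face each other here across the rail. The carrier is clear of them when its middle is over 60 mm away along the rail; the longer free stretch is on the +y side.
- nozzles: The two flat upright air nozzles, fixed, 16 mm wide in y, 76 to 136 mm above the bench, mouths 32 mm to either side of the rail's centre plane, on pipes that rise from the bench 82 mm from that plane. Origin on the bench under the mark; x across the rail.
- valve: The air valve: aluminium block on a foot plate, with two upright cheek plates (y = +-28 mm, tops 114 mm high) and an upright ball lever between them. Origin on the bench under the lever's pivot; x away from the robot, y left, z up. Lever pivot axis along y, 70 mm above the origin. Catch hinge axis along x, at y = -36 mm, 112 mm above the bench.
- lever_knob (a point): Centre of the lever's black ball knob, 32 mm diameter, on a 10 mm stem, 150 mm from the pivot. At rest the stem leans 0.25 rad back from upright (knob towards valve +x). The point's axes turn with the lever (at joint 0 they are the valve's).
- lever (a joint): Angle of the lever, rad: 0 at rest (leaning back), grows as the knob is pulled towards valve -x (the robot), end stop at 0.8 (then leaning 0.55 rad forward). A spring returns it: about 3 N at the knob at rest, 7 N at the stop. While the catch is closed its blade stops the lever almost at once (below 0.1).
- catch_pad (a point): Middle of the upper face of the catch's black ribbed thumb paddle, 28 mm wide in x, 32 mm long, 52 mm from the catch's hinge, on the valve's -y side; at the start the paddle slopes up and outwards at 40 degrees. The point's axes turn with the catch (at joint 0 they are the valve's).
- catch (a joint): Angle of the safety catch, rad: 0 closed (its steel blade lies level across between the cheeks, in front of the lever's stem), grows as the paddle is pushed down and the blade swings up, end stop at 1.4 (fully flipped, paddle sloping 40 degrees down and outwards). It stays where it is left by friction; about 2 N at the paddle moves it.
- wash_bottle: Bystander: white wash bottle with a blue cap, 68 mm diameter, 170 mm high.
- jar: Bystander: white screw jar, 48 mm diameter, 60 mm high.
- carton: Bystander: small cardboard carton, 75 x 50 x 35 mm.
- driver: Bystander: screwdriver, 160 mm long, lying.
- tiles: Bystander: grey square of four ceramic tiles, 101 x 101 x 9 mm.
- dish: Bystander: glass dish, 84 mm diameter, 16 mm high.
- spool: Bystander: black filament spool lying flat, 120 mm diameter, 51 mm high.
There are look-alikes about, which are no part of the job. What is shaped like the nozzles but brown is not meant.

How it is judged:
By the outcome, as a careful person would: the job done as asked, in the order asked, and still so for the second after the job is handed in, while the arm keeps its last pose, push and grip.
It also fails if it takes over 69 s, if anything falls off the work surface, if the arm or the gripper's body presses on something with over 40 N, if the wrist force passes 120 N, or if a joint passes its speed limit or range.

## Working session

There is one attempt and no reset: what is moved stays moved. The work goes in short steps, Python scripts to look and compute and a tool call to move; the robot and the scene stay as the last step left them, time stands still between calls to the robot, and variables do not carry over. Pictures are saved under pics/ and viewed, and the job is handed in when it is done.

Besides the shell and the picture viewer there is one more tool, called after "Call:" as name(argument=value, ...), one argument or row to a line, values as JSON. apply_moves: Moves the arm, as the interface text tells. Its arguments: {"type":"object","properties":{"motion":{"type":"array","items":{"type":"array","items":{"type":"number"}}}},"required":["motion"]}

```bash
ls; mkdir -p pics; python3 - <<'E'
from rig import *
import cv2
print(get_state())
for n in ["scene","top","wrist"]:
    c=calibration(n); print(n,c)
    cv2.imwrite(f"pics/{n}0.png",camera(n))
E
```

```text
pics
{'time_s': 0.0, 'qpos': array([1.32999138e+00, 2.41388976e-01, 3.69669484e-03, 1.33524217e+00,
       7.88678394e-06, 1.57083856e+00]), 'qvel': array([ 2.11276816e-03, -9.99711107e-04,  1.30089055e-03, -1.38330333e-03,
        4.58438750e-05, -5.88976880e-04]), 'joint_efforts': array([ 9.50181820e-04, -3.72315252e+01,  2.52411121e+01,  1.69048249e-02,
        5.32505692e-05,  9.24696906e-06]), 'position': array([0.11908184, 0.48493011, 0.23041448]), 'tcp_rot': array([-0.37737615, -3.11857629,  0.00333248]), 'contact_force': array([-0.13872059,  0.15974715,  0.37422314]), 'moment': array([-0.03424422,  0.02896629, -0.00763232]), 'finger_gap': 0.08552997898401404}
scene {'intrinsics': array([[486.64712438,   0.        , 272.83843026],
       [  0.        , 486.64712438, 208.08522045],
       [  0.        ,   0.        ,   1.        ]]), 'R': array([[-0.48873693,  0.87226448, -0.01705551],
       [ 0.61860296,  0.33269054, -0.71179167],
       [-0.61519638, -0.35842946, -0.70218355]]), 't': array([ 0.2305089 , -0.15113369,  1.65708233])}
top {'intrinsics': array([[459.25752534,   0.        , 271.29485506],
       [  0.        , 459.25752534, 208.35943541],
       [  0.        ,   0.        ,   1.        ]]), 'R': array([[-0.02784325, -0.99949684, -0.01519259],
       [-0.98423937,  0.03006711, -0.17426653],
       [ 0.17463565,  0.010101  , -0.98458131]]), 't': array([0.01642398, 0.46509459, 1.56235042])}
wrist {'intrinsics': array([[357.67395534,   0.        , 283.06988276],
       [  0.        , 357.67395534, 206.01967176],
       [  0.        ,   0.        ,   1.        ]]), 'R': array([[ 0.23742531,  0.97140478, -0.00140917],
       [ 0.92556268, -0.22577998,  0.30390315],
       [ 0.29489481, -0.07345857, -0.95270189]]), 't': array([-0.49938941, -0.04042858,  0.37913669])}
```

View pics/scene0.png

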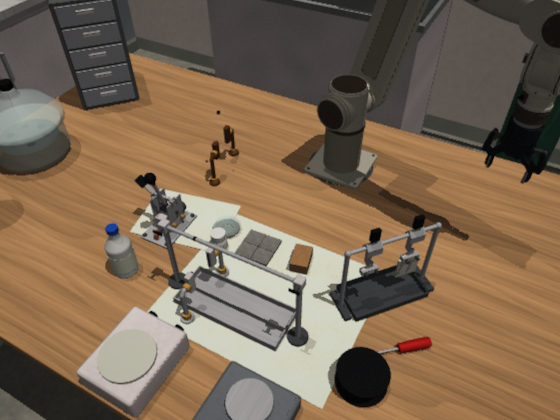

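View pics/top0.png

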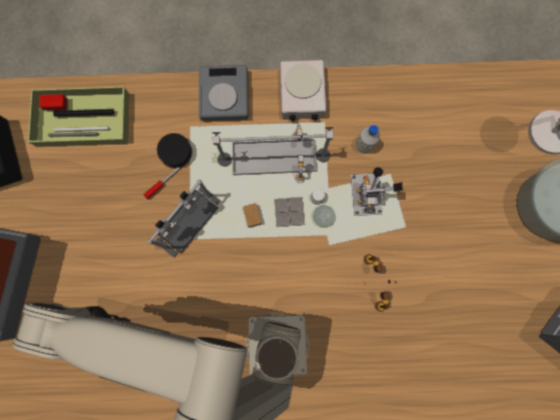

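View pics/wrist0.png

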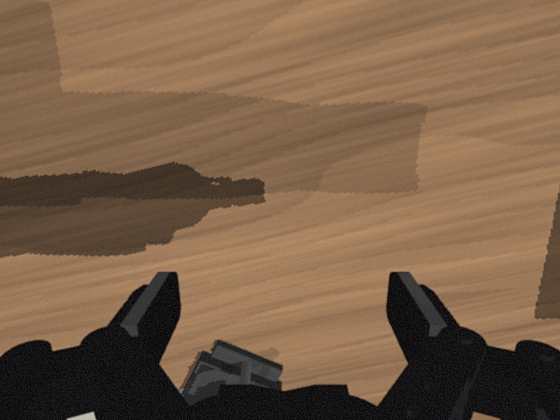

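The scene shows the drip stand at (390,265), the drying station at (240,280), the valve at (165,215) and the brown decoy nozzles at (220,155). I'll enlarge these areas.

```bash
python3 - <<'E'
import cv2
s=cv2.imread("pics/scene0.png");t=cv2.imread("pics/top0.png")
def crop(im,x,y,w,h,k,n): cv2.imwrite(f"pics/{n}.png",cv2.resize(im[y:y+h,x:x+w],None,fx=k,fy=k,interpolation=cv2.INTER_CUBIC))
crop(s,310,200,140,110,5.5,"c_stand_s")
crop(s,120,160,200,190,3.1,"c_rail_s")
crop(t,140,170,100,90,6,"c_stand_t")
crop(t,205,110,140,90,5.5,"c_rail_t")
crop(t,340,150,70,75,8,"c_valve_t")
crop(s,125,165,85,90,6.5,"c_valve_s")
E
```

```text
(no output)
```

View pics/c_stand_s.png

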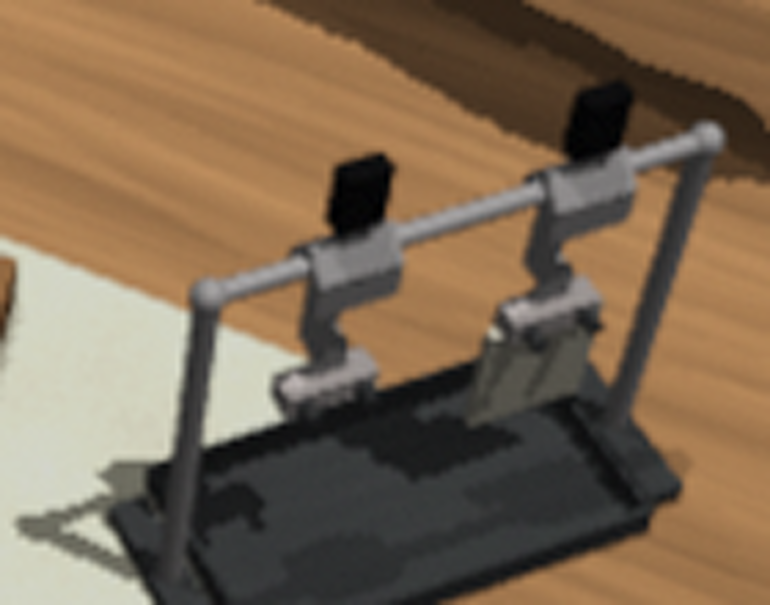

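View pics/c_rail_s.png

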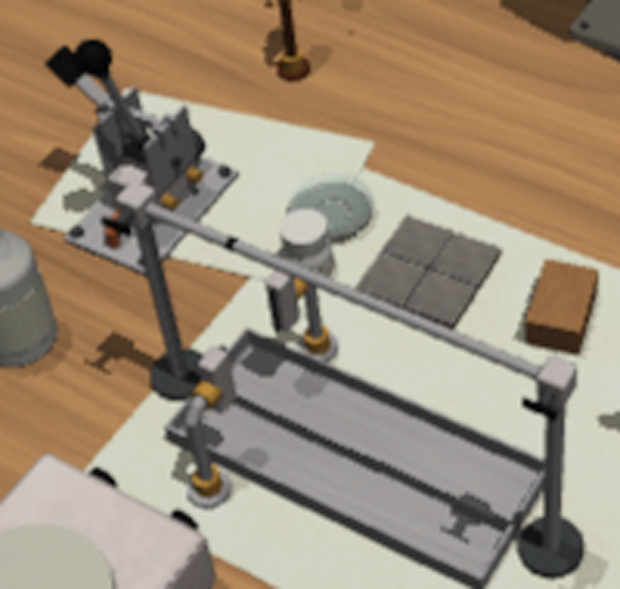

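View pics/c_stand_t.png

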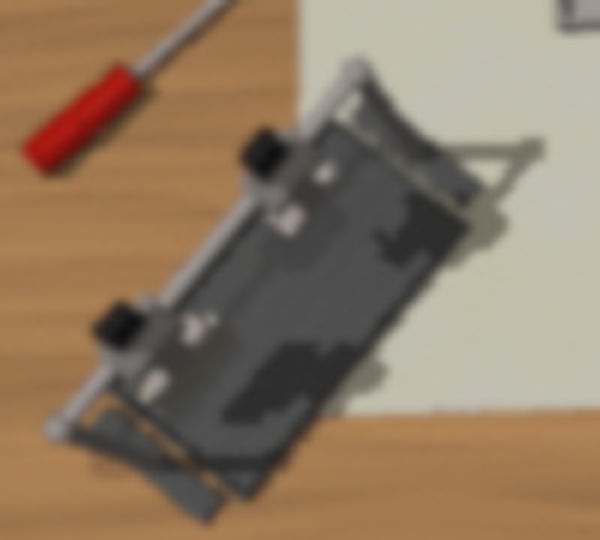

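View pics/c_rail_t.png

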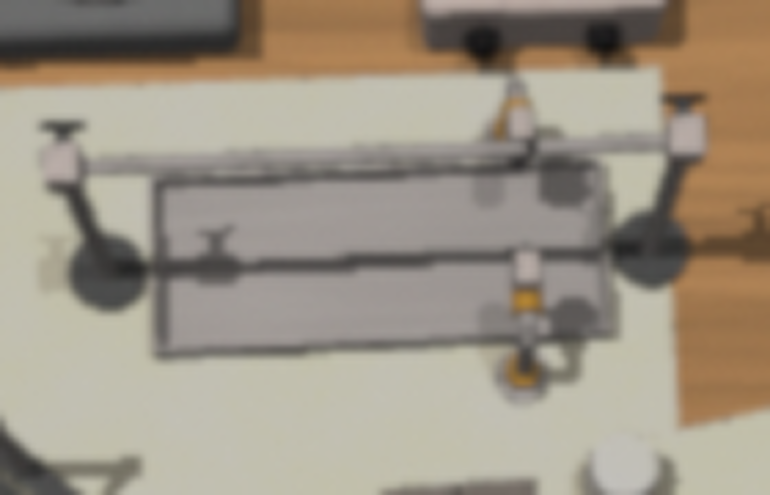

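View pics/c_valve_t.png

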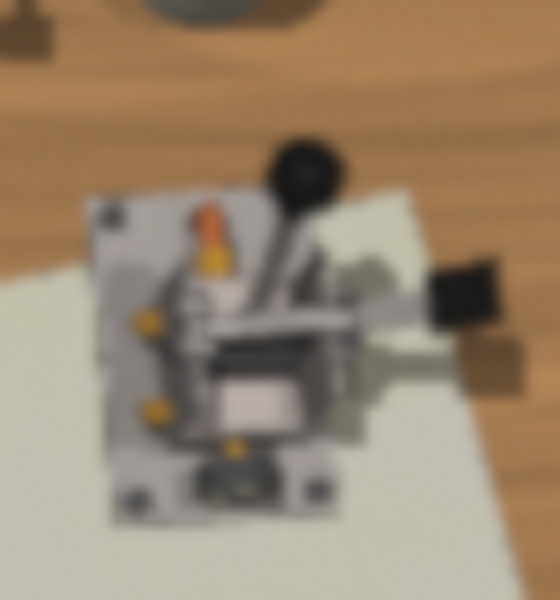

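View pics/c_valve_s.png

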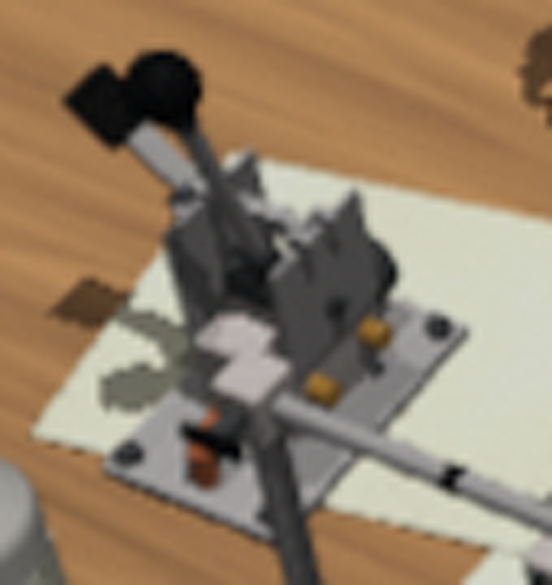

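The carrier with the plate is the right one in the scene, which is the lower-left one in the top view. The mark is at scene (194.7,238.4) and top (299.5,137.6). Next I'll triangulate the points.

```bash
cat > h.py <<'E'
import numpy as np, cv2
from rig import *
def ray(c,uv):
    if isinstance(c,str): c=calibration(c)
    d=c["R"].T@np.linalg.solve(c["intrinsics"],np.array([uv[0],uv[1],1.])); o=-c["R"].T@c["t"]
    return o,d/np.linalg.norm(d)
def tri(obs):
    A=np.zeros((3,3));b=np.zeros(3)
    for c,uv in obs:
        o,d=ray(c,uv);P=np.eye(3)-np.outer(d,d);A+=P;b+=P@o
    X=np.linalg.solve(A,b)
    res=[np.linalg.norm((np.eye(3)-np.outer(ray(c,uv)[1],ray(c,uv)[1]))@(X-ray(c,uv)[0])) for c,uv in obs]
    return X,max(res)
def onz(c,uv,z):
    o,d=ray(c,uv);return o+d*(z-o[2])/d[2]
def proj(c,X):
    if isinstance(c,str): c=calibration(c)
    p=c["intrinsics"]@(c["R"]@np.asarray(X)+c["t"]);return p[:2]/p[2]
def crop(im,x,y,w,h,k,n): cv2.imwrite(f"pics/{n}.png",cv2.resize(im[y:y+h,x:x+w],None,fx=k,fy=k,interpolation=cv2.INTER_CUBIC))
E
python3 - <<'E'
from h import *
np.set_printoptions(precision=4,suppress=True)
def S(x,y): return (310+x/5.5-.4,200+y/5.5-.4)
def T(x,y): return (140+x/6-.4,170+y/6-.4)
def RS(x,y): return (120+x/3.1-.35,160+y/3.1-.35)
def RT(x,y): return (205+x/5.5-.4,110+y/5.5-.4)
def VS(x,y): return (125+x/6.5-.4,165+y/6.5-.4)
def VT(x,y): return (340+x/8-.4,150+y/8-.4)
def m(n,s,t,z):
    X,r=tri([("scene",s),("top",t)]);print(n,X,"res",round(r,4),"s",onz("scene",s,z)[:2],"t",onz("top",t,z)[:2],z)
m("barL",S(708,136),T(57,428),.21)
m("barR",S(208,293),T(357,68),.21)
m("gripP",S(597,120),T(120,326),.246)
m("gripB",S(358,193),T(265,155),.246)
m("mark",RS(232,242),RT(520,152),.22)
m("clampL",RS(557,375),RT(62,160),.225)
m("clampR",RS(133,187),RT(687,135),.225)
m("knob",VS(163,88),VT(306,175),.215)
m("pad",VS(103,105),VT(464,295),.145)
m("foot frontR",VS(237,152),VT(320,490),.008)
m("foot backL",VS(127,455),VT(112,215),.008)
E
```

```text
barL [0.3441 0.3828 0.2113] res 0.0017 s [0.342  0.3843] t [0.3447 0.3816] 0.21
barR [0.5292 0.2279 0.2119] res 0.0017 s [0.527 0.229] t [0.5303 0.2266] 0.21
gripP [0.3913 0.3422 0.2445] res 0.0014 s [0.3922 0.3436] t [0.3914 0.3405] 0.246
gripB [0.4773 0.2692 0.2442] res 0.0014 s [0.4783 0.2708] t [0.4774 0.2675] 0.246
mark [ 0.6613 -0.0956  0.2208] res 0.002 s [ 0.6615 -0.098 ] t [ 0.6605 -0.0939] 0.22
clampL [0.661  0.1723 0.2274] res 0.0022 s [0.6585 0.1735] t [0.6627 0.1706] 0.225
clampR [ 0.662  -0.1885  0.2355] res 0.0004 s [ 0.6547 -0.1961] t [ 0.6658 -0.1901] 0.225
knob [ 0.5409 -0.3351  0.2136] res 0.0022 s [ 0.5415 -0.3315] t [ 0.5418 -0.3366] 0.215
pad [ 0.5065 -0.4129  0.1449] res 0.001 s [ 0.5063 -0.4117] t [ 0.507  -0.4137] 0.145
foot frontR [ 0.4476 -0.3777  0.0816] res 0.016 s [ 0.3944 -0.4572] t [ 0.4505 -0.3807] 0.008
foot backL [ 0.589  -0.3155  0.0423] res 0.0303 s [ 0.5796 -0.3724] t [ 0.5786 -0.2961] 0.008
```

Heights and the bar's length match the given sizes. Next: rail and valve yaw from the edges.

```bash
python3 - <<'E'
from h import *
np.set_printoptions(precision=4,suppress=True)
def RS(x,y): return (120+x/3.1-.35,160+y/3.1-.35)
def RT(x,y): return (205+x/5.5-.4,110+y/5.5-.4)
def VT(x,y): return (340+x/8-.4,150+y/8-.4)
def VS(x,y): return (125+x/6.5-.4,165+y/6.5-.4)
def a(n,p,q): d=q-p; print(n,p,q,np.linalg.norm(d),np.degrees(np.arctan2(d[1],d[0])))
a("railT",onz("top",RT(640,144),.22),onz("top",RT(95,166),.22))
a("railS",onz("scene",RS(160,211),.22),onz("scene",RS(540,372),.22))
for n,p,q in(("tray far",(600,165),(158,181)),("tray near",(615,334),(157,352))):a(n,onz("top",RT(*p),.022),onz("top",RT(*q),.022))
a("foot left",onz("top",VT(115,524),.008),onz("top",VT(89,201),.008))
a("foot near",onz("top",VT(340,515),.008),onz("top",VT(115,524),.008))
a("footS",onz("scene",VS(107,467),.008),onz("scene",VS(272,540),.008))
a("footS2",onz("scene",VS(467,330),.008),onz("scene",VS(272,540),.008))
E
```

```text
railT [ 0.663  -0.1633  0.22  ] [0.6601 0.1522 0.22  ] 0.31552849609241834 90.52166184917571
railS [ 0.6618 -0.1655  0.22  ] [0.6584 0.1604 0.22  ] 0.3259448850972126 90.58760618435079
tray far [ 0.717  -0.1576  0.022 ] [0.7156 0.134  0.022 ] 0.29164382189997423 90.27673294132455
tray near [ 0.602  -0.1623  0.022 ] [0.5994 0.1363 0.022 ] 0.2985707451617781 90.49636690733834
foot left [ 0.438  -0.2891  0.008 ] [ 0.5854 -0.2862  0.008 ] 0.14745746988993663 1.1500788226866412
foot near [ 0.439  -0.3887  0.008 ] [ 0.438  -0.2891  0.008 ] 0.0995858351611285 90.58695569135175
footS [ 0.5896 -0.3756  0.008 ] [ 0.5886 -0.2829  0.008 ] 0.09270825939171959 90.64360629874727
footS2 [ 0.4417 -0.2832  0.008 ] [ 0.5886 -0.2829  0.008 ] 0.14690498530805277 0.11870948058691451
```

Call:
apply_moves(
  motion=[
    [70,1,-0.5,4,0,0,-4],
    [70,4,-2,8,0,0,-8],
    [70,8,-4,8,0,0,-12],
    [70,12,-6,8,0,0,-16],
    [70,16,-8,8,0,0,-20],
    [70,20,-10,8,0,0,-24],
    [70,24,-12.5,8,0,0,-26],
    [70,27,-14.2,8,0,0,-26],
    [70,27.2,-14.3,8,0,0,-26],
    [70,27.2,-14.3,8,0,0,-26],
  ],
)

```text
time_s: 0.98
position: [0.3945, 0.3395, 0.3097]
tcp_rot: [1.078, 2.95, -0.005]
contact_force: [-0.8, 0.7, 0.2]
finger_gap: 0.0597
```

```bash
cat > st.py <<'E'
from h import *
from scipy.spatial.transform import Rotation as R
np.set_printoptions(precision=4,suppress=True)
def st():
    s=get_state(); M=R.from_rotvec(s["tcp_rot"]).as_matrix()
    print("t %.2f"%s["time_s"],"p",s["position"],"yaw_y %.1f"%np.degrees(np.arctan2(M[1,1],M[0,1])),"zax",M[:,2],"F",s["contact_force"].round(1),"gap %.4f"%s["finger_gap"],"q",s["qpos"].round(2))
E
python3 - <<'E'
from st import *
st()
c=calibration("wrist"); im=camera("wrist"); cv2.imwrite("pics/w1.png",im)
for X in ([.3913,.3422,.264],[.3913,.3422,.21],[.4773,.2692,.264]): print(proj(c,X))
E
```

```text
t 0.98 p [0.3945 0.3395 0.3097] yaw_y 49.8 zax [-0.0008 -0.0029 -1.    ] F [-0.8  0.7  0.2] gap 0.0597 q [ 0.71  0.27  0.24  1.55 -0.    1.41]
[282.3059 228.3571]
[282.6474 200.5164]
[281.7261 388.1164]
```

View pics/w1.png

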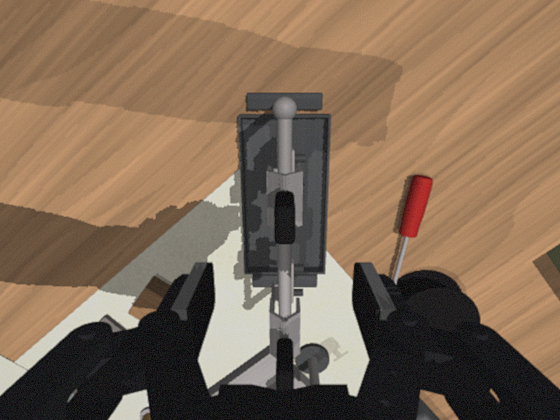

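```bash
python3 - <<'E'
from st import *
im=cv2.imread("pics/w1.png"); crop(im,230,80,120,180,3.3,"w1c")
c=calibration("wrist")
ex=np.array([.642,.767]);ey=np.array([-.767,.642])
P=np.array([.3913,.3422])
for z in(.228,.264):
  for sx in(-6e-3,6e-3):
    for sy in(-.012,.012):
      print(z,sx,sy,proj(c,[*(P+sx*ex+sy*ey),z]))
print(onz(c,(284.5,107),.21))
E
```

```text
0.228 -0.006 -0.012 [274.1546 228.6633]
0.228 -0.006 0.012 [273.84   194.2294]
0.228 0.006 -0.012 [292.0368 228.6649]
0.228 0.006 0.012 [292.2817 194.2259]
0.264 -0.006 -0.012 [272.4986 251.4216]
0.264 -0.006 0.012 [272.069  211.8723]
0.264 0.006 -0.012 [293.3618 251.4272]
0.264 0.006 0.012 [293.6977 211.8712]
[0.3412 0.3853 0.21  ]
```

View pics/w1c.png

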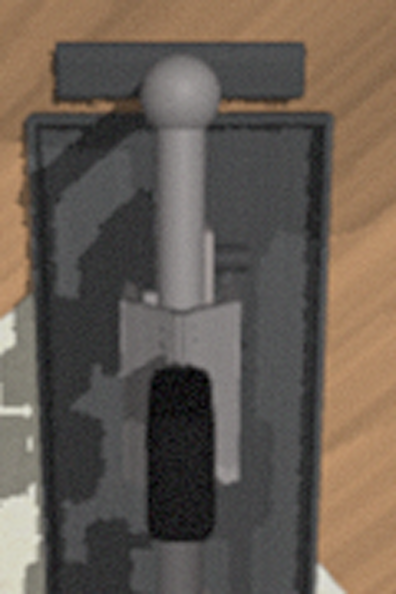

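Call:
apply_moves(
  motion=[
    [55,-0.4,0.4,0,0,0,0.3],
    [55,-0.4,0.4,-1,0,0,0.3],
    [55,-0.4,0.4,-2,0,0,0.3],
    [55,-0.4,0.4,-3,0,0,0.3],
    [55,-0.4,0.4,-4,0,0,0.3],
    [55,-0.4,0.4,-5,0,0,0.3],
    [55,-0.4,0.4,-6,0,0,0.3],
    [55,-0.4,0.4,-7,0,0,0.3],
    [55,-0.4,0.4,-7.8,0,0,0.3],
    [55,-0.4,0.4,-7.8,0,0,0.3],
  ],
)

```text
time_s: 1.87
position: [0.3875, 0.3442, 0.2297]
tcp_rot: [-1.066, -2.952, 0.009]
contact_force: [-0.6, -0.4, 1.1]
finger_gap: 0.0474
```

```bash
python3 - <<'E'
from st import *
st()
im=camera("wrist"); cv2.imwrite("pics/w2.png",im)
E
```

```text
t 1.87 p [0.3875 0.3442 0.2297] yaw_y 50.3 zax [-0.0049 -0.0044 -1.    ] F [-0.6 -0.4  1.1] gap 0.0474 q [ 0.73  0.28  0.06  1.35 -0.    1.42]
```

View pics/w2.png

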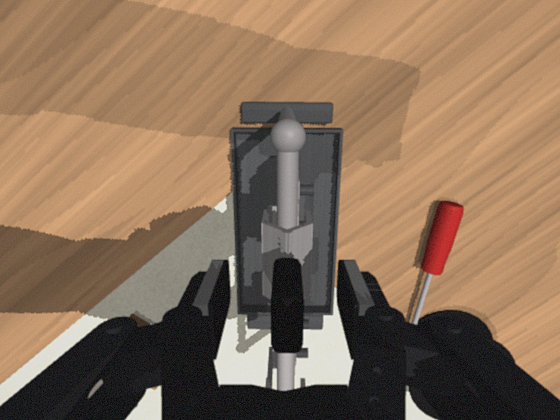

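Call:
apply_moves(
  motion=[
    [40,0.13,0.15,0.1,0,0,0],
    [30,0.13,0.15,0.1,0,0,0],
    [15,0.13,0.15,0.1,0,0,0],
    [5,0.13,0.15,0.1,0,0,0],
    [0,0.13,0.15,0.1,0,0,0],
    [0,0.13,0.15,0.1,0,0,0],
    [0,0.13,0.15,0.1,0,0,0],
    [0,0.13,0.15,0.1,0,0,0],
    [0,0.13,0.15,0.1,0,0,0],
    [0,0.13,0.15,0.1,0,0,0],
  ],
)

```text
time_s: 2.75
position: [0.3891, 0.3455, 0.2325]
tcp_rot: [-1.067, -2.953, 0.007]
contact_force: [-1.7, -3.2, 5.5]
finger_gap: 0.011
```

```bash
python3 - <<'E'
from st import *
st()
E
```

```text
t 2.75 p [0.3891 0.3455 0.2325] yaw_y 50.3 zax [-0.0035 -0.0037 -1.    ] F [-1.7 -3.2  5.5] gap 0.0110 q [ 0.73  0.28  0.07  1.36 -0.    1.42]
```

Call:
apply_moves(
  motion=[
    [0,0,0,1,0,0,0],
    [0,0,0,2,0,0,0],
    [0,0,0,3,0,0,0],
    [0,0,0,4,0,0,0],
    [0,0,0,4,0,0,0],
    [0,-1,-1.2,4,0,0,0],
    [0,-2,-2.4,4,0,0,0],
    [0,-3.2,-3.8,4,0,0,0],
    [0,-4.5,-5.4,4,0,0,0],
    [0,-5.8,-6.9,4,0,0,0],
  ],
)

```text
time_s: 3.58
position: [0.3306, 0.2758, 0.2722]
tcp_rot: [-1.067, -2.952, 0.008]
contact_force: [0.5, 0.3, -1.6]
finger_gap: 0.0113
```

```bash
python3 - <<'E'
from st import *
st()
im=camera("scene"); cv2.imwrite("pics/s2.png",im); crop(im,290,180,180,140,4.4,"s2c")
E
```

```text
t 3.58 p [0.3306 0.2758 0.2722] yaw_y 50.3 zax [-0.0037 -0.0039 -1.    ] F [ 0.5  0.3 -1.6] gap 0.0113 q [ 0.7   0.09 -0.07  1.42 -0.    1.39]
```

View pics/s2c.png

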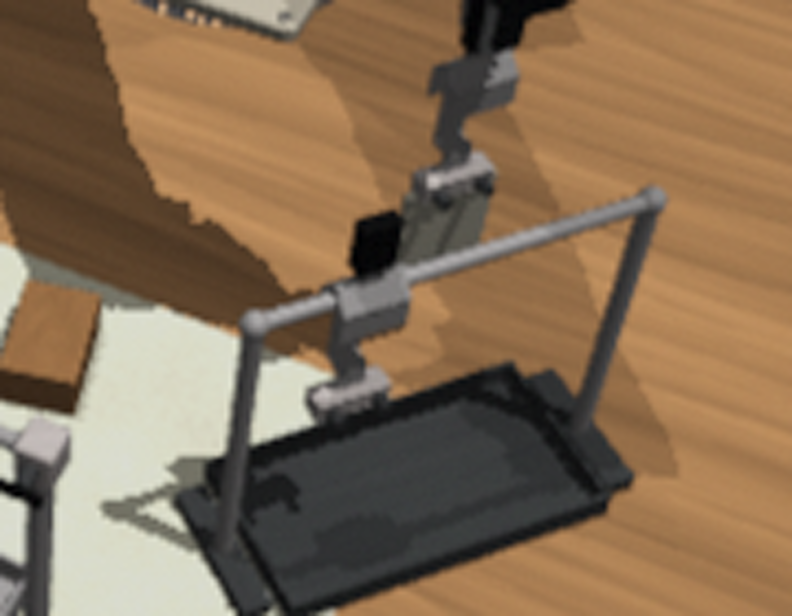

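Call:
apply_moves(
  motion=[
    [0,1,-1,0.5,0,0,-2],
    [0,2.5,-2.5,1.2,0,0,-5],
    [0,4,-4,1.5,0,0,-9],
    [0,6,-6,1.5,0,0,-13],
    [0,8,-8,1.5,0,0,-17],
    [0,10,-10,1.5,0,0,-21],
    [0,12,-12,1.5,0,0,-25],
    [0,14,-14,1.5,0,0,-29],
    [0,16,-16,1.5,0,0,-33],
    [0,18,-18,1.5,0,0,-37],
  ],
)

```text
time_s: 4.47
position: [0.5088, 0.0919, 0.2872]
tcp_rot: [-1.951, -2.454, 0.01]
contact_force: [0.7, 0.0, -1.7]
finger_gap: 0.0112
```

```bash
python3 - <<'E'
from st import *
st()
E
```

```text
t 4.47 p [0.5088 0.0919 0.2872] yaw_y 13.0 zax [-0.0091 -0.0013 -1.    ] F [ 0.7  0.  -1.7] gap 0.0112 q [0.18 0.27 0.18 1.5  0.   1.52]
```

Now to x≈0.58, y≈0.02, z≈0.283, yaw 0.5°.

Call:
apply_moves(
  motion=[
    [0,1,-1.2,-0.1,0,0,-3],
    [0,2.2,-2.6,-0.2,0,0,-6],
    [0,3.5,-4,-0.3,0,0,-9],
    [0,5,-5.5,-0.4,0,0,-11],
    [0,6.2,-6.5,-0.4,0,0,-12.5],
    [0,7,-7.2,-0.4,0,0,-12.5],
    [0,7,-7.2,-0.4,0,0,-12.5],
    [0,7,-7.2,-0.4,0,0,-12.5],
    [0,7,-7.2,-0.4,0,0,-12.5],
    [0,7,-7.2,-0.4,0,0,-12.5],
  ],
)

```text
time_s: 5.3
position: [0.5783, 0.0207, 0.2835]
tcp_rot: [-2.205, -2.228, 0.009]
contact_force: [0.8, 0.3, -1.4]
finger_gap: 0.0112
```

```bash
python3 - <<'E'
from st import *
st()
im=camera("scene"); crop(im,130,180,200,170,3.9,"s3c")
im=camera("wrist"); cv2.imwrite("pics/w3.png",im)
im=camera("top"); crop(im,205,100,150,100,5,"t3c")
E
```

```text
t 5.30 p [0.5783 0.0207 0.2835] yaw_y 0.6 zax [-0.0092  0.001  -1.    ] F [ 0.8  0.3 -1.4] gap 0.0112 q [0.04 0.4  0.36 1.54 0.   1.6 ]
```

View pics/s3c.png

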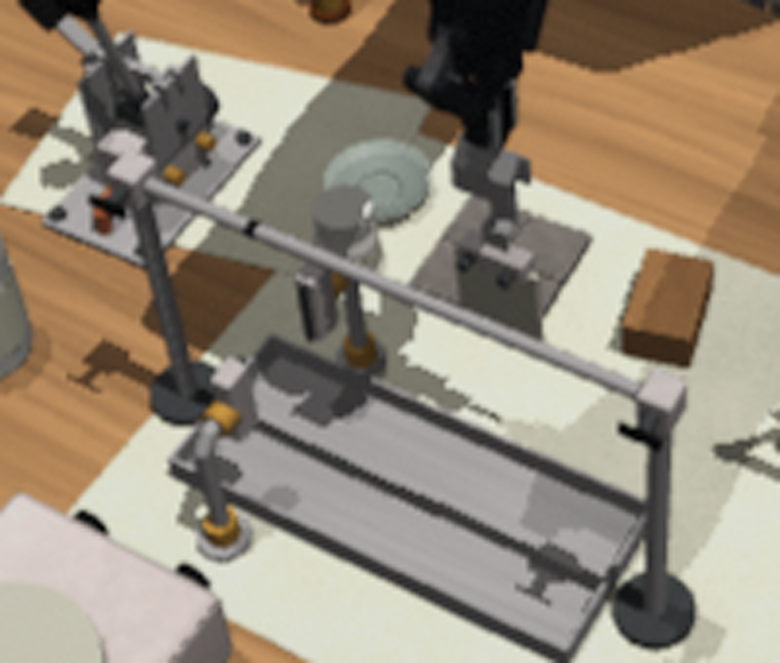

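View pics/w3.png

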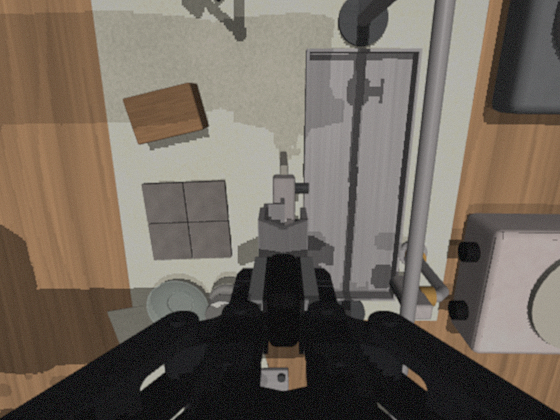

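View pics/t3c.png

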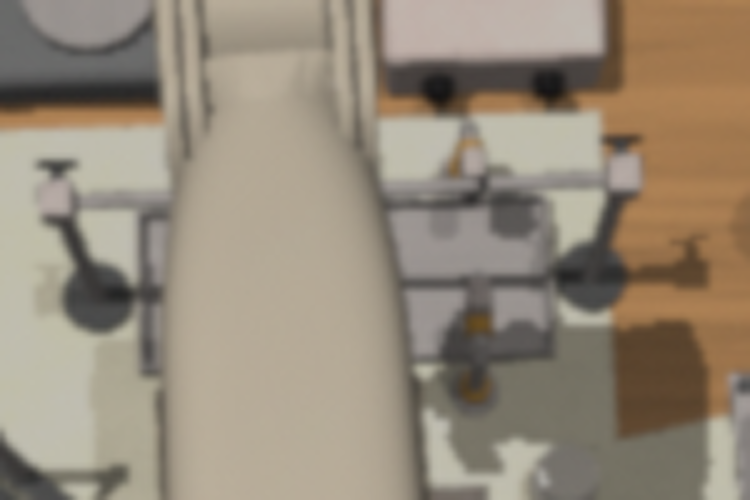

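```bash
python3 - <<'E'
from st import *
c=calibration("wrist")
im=cv2.imread("pics/w3.png")
g=cv2.cvtColor(im,cv2.COLOR_BGR2GRAY).astype(int)
for r in (30,100,170,230,280): print(r,g[r,400:470:1].tolist())
E
```

```text
30 [174, 172, 175, 175, 173, 173, 173, 171, 176, 171, 173, 176, 172, 173, 174, 175, 176, 171, 172, 176, 173, 173, 174, 170, 172, 176, 170, 174, 175, 178, 167, 118, 60, 75, 90, 95, 103, 110, 115, 124, 129, 134, 145, 147, 147, 141, 134, 133, 130, 122, 114, 121, 156, 177, 177, 175, 176, 170, 173, 171, 176, 171, 173, 173, 174, 171, 170, 173, 169, 173]
100 [141, 139, 141, 144, 147, 143, 146, 143, 109, 56, 41, 51, 44, 66, 113, 141, 151, 169, 181, 180, 180, 177, 167, 119, 60, 76, 87, 97, 107, 117, 117, 125, 128, 137, 145, 145, 142, 141, 137, 133, 128, 115, 125, 159, 177, 174, 174, 175, 175, 176, 177, 175, 177, 176, 177, 173, 177, 176, 175, 173, 175, 177, 174, 172, 176, 174, 177, 172, 173, 175]
170 [125, 64, 43, 50, 54, 46, 89, 128, 139, 160, 178, 177, 175, 180, 176, 132, 65, 76, 89, 99, 108, 117, 123, 130, 136, 141, 145, 141, 141, 138, 134, 127, 117, 127, 157, 183, 179, 178, 175, 178, 177, 175, 176, 177, 175, 177, 178, 175, 174, 175, 173, 176, 177, 178, 177, 177, 178, 179, 178, 178, 173, 152, 118, 117, 116, 118, 121, 128, 131, 133]
230 [102, 138, 151, 169, 178, 180, 179, 182, 150, 71, 70, 90, 96, 109, 116, 119, 130, 133, 134, 142, 139, 140, 135, 134, 121, 117, 148, 181, 178, 175, 177, 176, 176, 176, 177, 176, 179, 174, 179, 177, 177, 181, 173, 180, 175, 174, 175, 177, 177, 177, 177, 151, 99, 94, 104, 98, 101, 107, 105, 109, 116, 118, 98, 54, 58, 57, 58, 63, 60, 62]
280 [79, 84, 74, 60, 72, 87, 95, 108, 117, 123, 128, 132, 137, 138, 142, 141, 133, 132, 121, 135, 165, 180, 177, 175, 176, 179, 169, 131, 65, 52, 59, 58, 67, 63, 73, 70, 70, 67, 71, 68, 92, 128, 162, 146, 120, 120, 124, 125, 122, 121, 118, 125, 129, 101, 56, 52, 56, 63, 60, 63, 58, 60, 62, 60, 62, 61, 62, 59, 63, 55]
```

```bash
python3 - <<'E'
from st import *
c=calibration("wrist")
for r,a,b in((30,431,452),(100,423,442.5),(170,415.3,433.5),(230,408.5,425.7),(280,402,419)):
    print(onz(c,((a+b)/2,r),.22)[:2], onz(c,(a,r),.22)[0]-onz(c,(b,r),.22)[0])
E
```

```text
[0.6598 0.1301] -0.010895696679759648
[0.6601 0.0952] -0.010692469928290316
[0.6607 0.056 ] -0.010580810109370065
[0.6611 0.0185] -0.010543950944941982
[ 0.6612 -0.0161] -0.01091704031921159
```

Call:
apply_moves(
  motion=[
    [0,1,0,0,0,0,0],
    [0,2,0,0,0,0,0],
    [0,3,0,0,0,0,0],
    [0,4,0,0,0,0,0],
    [0,5,0,0,0,0,0],
    [0,6,0,0,0,0,0],
    [0,7,0,0,0,0,0],
    [0,7.8,0,0,0,0,0],
    [0,8.2,0,0,0,0,0],
    [0,8.2,0,0,0,0,0],
  ],
)

```text
time_s: 6.28
position: [0.6609, 0.0209, 0.2831]
tcp_rot: [-2.204, -2.229, 0.009]
contact_force: [0.3, 0.5, -2.6]
finger_gap: 0.011
```

```bash
python3 - <<'E'
from st import *
st()
im=camera("scene"); crop(im,170,190,150,130,5,"s4c")
im=camera("wrist"); cv2.imwrite("pics/w4.png",im)
E
```

```text
t 6.28 p [0.6609 0.0209 0.2831] yaw_y 0.6 zax [-0.0091  0.0008 -1.    ] F [ 0.3  0.5 -2.6] gap 0.0110 q [0.03 0.59 0.67 1.66 0.   1.59]
```

View pics/s4c.png

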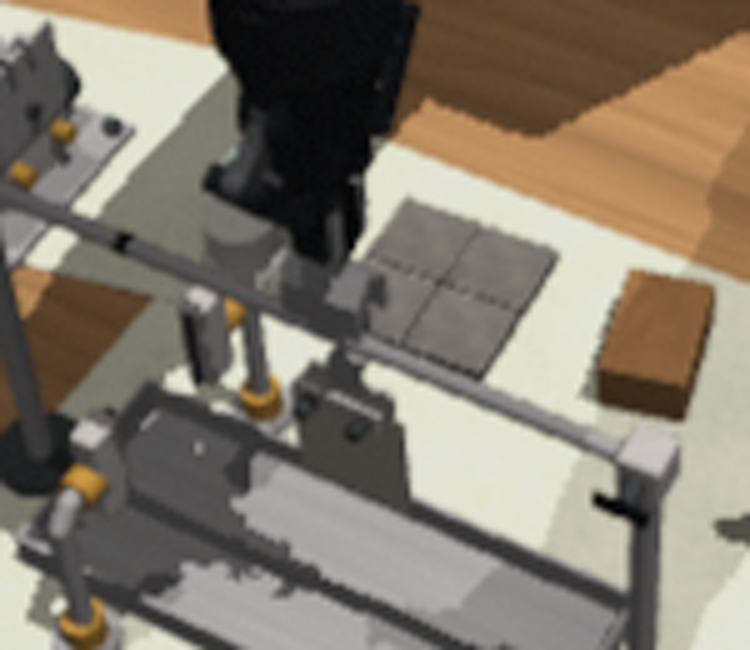

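View pics/w4.png

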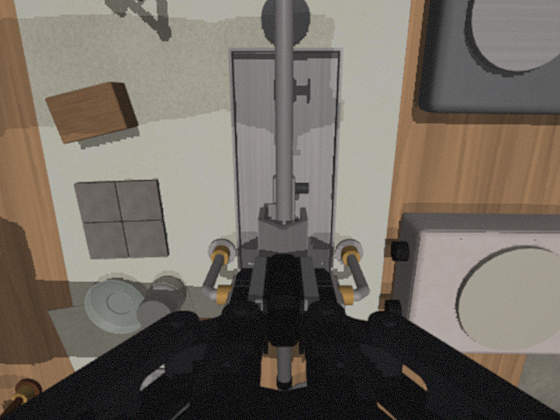

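Call:
apply_moves(
  motion=[
    [0,0,0,-0.6,0,0,0],
    [0,0,0,-1.2,0,0,0],
    [0,0,0,-1.8,0,0,0],
    [0,0,0,-2.4,0,0,0],
    [0,0,0,-3.0,0,0,0],
    [0,0,0,-3.4,0,0,0],
    [0,0,0,-3.7,0,0,0],
    [0,0,0,-3.9,0,0,0],
    [0,0,0,-3.9,0,0,0],
    [0,0,0,-3.9,0,0,0],
  ],
)

```text
time_s: 7.22
position: [0.6602, 0.0207, 0.2446]
tcp_rot: [-2.205, -2.228, 0.009]
contact_force: [0.7, 0.6, -1.8]
finger_gap: 0.0107
```

```bash
python3 - <<'E'
from st import *
st()
E
```

```text
t 7.22 p [0.6602 0.0207 0.2446] yaw_y 0.6 zax [-0.0091  0.0008 -1.    ] F [ 0.7  0.6 -1.8] gap 0.0107 q [0.03 0.59 0.56 1.55 0.   1.59]
```

Call:
apply_moves(
  motion=[
    [0,0.05,0,-0.05,0,0,0],
    [0,0.05,0,-0.1,0,0,0],
    [0,0.05,0,-0.15,0,0,0],
    [0,0.05,0,-0.2,0,0,0],
    [0,0.05,0,-0.2,0,0,0],
    [0,0.05,0,-0.2,0,0,0],
    [0,0.05,0,-0.2,0,0,0],
    [0,0.05,0,-0.2,0,0,0],
    [0,0.05,0,-0.2,0,0,0],
    [0,0.05,0,-0.2,0,0,0],
  ],
)

```text
time_s: 8.05
position: [0.6607, 0.0208, 0.2427]
tcp_rot: [-2.205, -2.228, 0.009]
contact_force: [0.1, -1.2, -0.9]
finger_gap: 0.0109
```

```bash
python3 - <<'E'
from st import *
st()
im=camera("scene"); crop(im,170,190,150,130,5,"s5c")
E
```

```text
t 8.05 p [0.6607 0.0208 0.2427] yaw_y 0.6 zax [-0.009   0.0008 -1.    ] F [ 0.1 -1.2 -0.9] gap 0.0109 q [0.03 0.59 0.56 1.55 0.   1.59]
```

View pics/s5c.png

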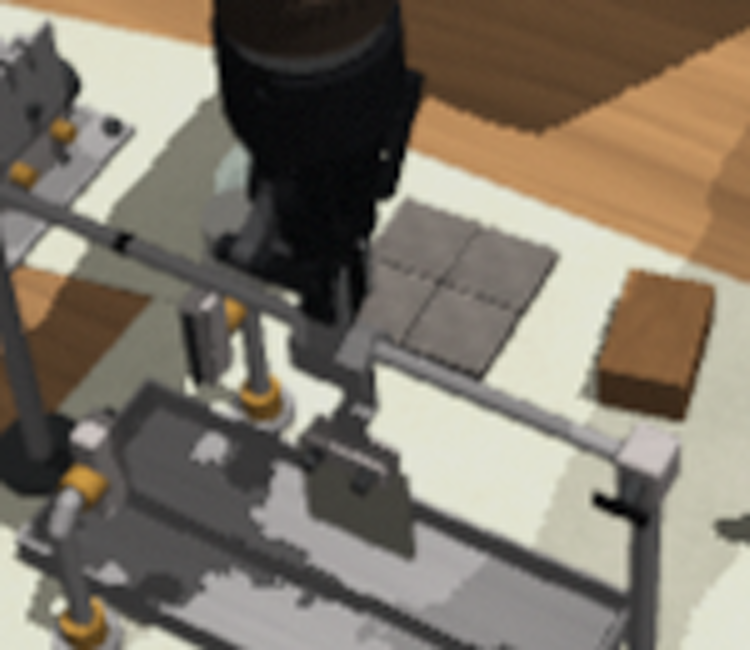

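Call:
apply_moves(
  motion=[
    [0,0,-0.8,0,0,0,0],
    [0,0,-2,0,0,0,0],
    [0,0,-3.4,0,0,0,0],
    [0,0.05,-4.8,0,0,0,0],
    [0,0.05,-6.2,0,0,0,0],
    [0,0.05,-7.6,0,0,0,0],
    [0,0.1,-9,0,0,0,0],
    [0,0.1,-10.3,0,0,0,0],
    [0,0.1,-11.2,0,0,0,0],
    [0,0.1,-11.4,0,0,0,0],
  ],
)

```text
time_s: 8.93
position: [0.6619, -0.0956, 0.2428]
tcp_rot: [-2.208, -2.226, 0.009]
contact_force: [1.1, 0.8, -0.7]
finger_gap: 0.0111
```

```bash
python3 - <<'E'
from st import *
st()
im=camera("scene"); crop(im,140,190,130,110,6,"s6c")
E
```

```text
t 8.93 p [ 0.6619 -0.0956  0.2428] yaw_y 0.5 zax [-0.0082  0.0004 -1.    ] F [ 1.1  0.8 -0.7] gap 0.0111 q [-0.14  0.61  0.59  1.56 -0.    1.42]
```

View pics/s6c.png

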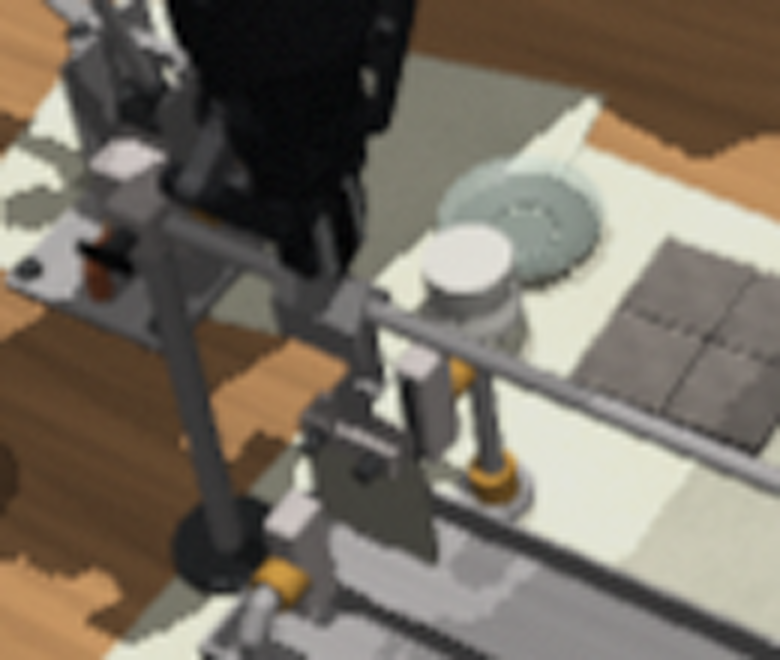

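```bash
python3 - <<'E'
from st import *
st()
im=camera("scene"); cv2.imwrite("pics/s7.png",im); crop(im,175,220,50,50,12,"s7c")
c=calibration("scene")
for dx,dz in ((0.0095,-.022),(0.0125,-.022),(0,0.014)):
  for yc in (-.0956,):
    for s in(-.02,.02):
      p=proj(c,[.6615+dx,yc+s,.22+dz]); print(dx,dz,s,(p-[175,220]+.45)*12)
E
```

```text
t 8.98 p [ 0.6619 -0.0952  0.2428] yaw_y 0.5 zax [-0.0084  0.     -1.    ] F [ 1.2 -0.5 -1.3] gap 0.0112 q [-0.14  0.6   0.59  1.56 -0.    1.42]
0.0095 -0.022 -0.02 [152.5419 293.0387]
0.0095 -0.022 0.02 [319.4776 367.121 ]
0.0125 -0.022 -0.02 [143.4074 303.1992]
0.0125 -0.022 0.02 [310.4997 377.5314]
0 0.014 -0.02 [155.7098 137.2697]
0 0.014 0.02 [325.6014 210.6391]
```

View pics/s7c.png

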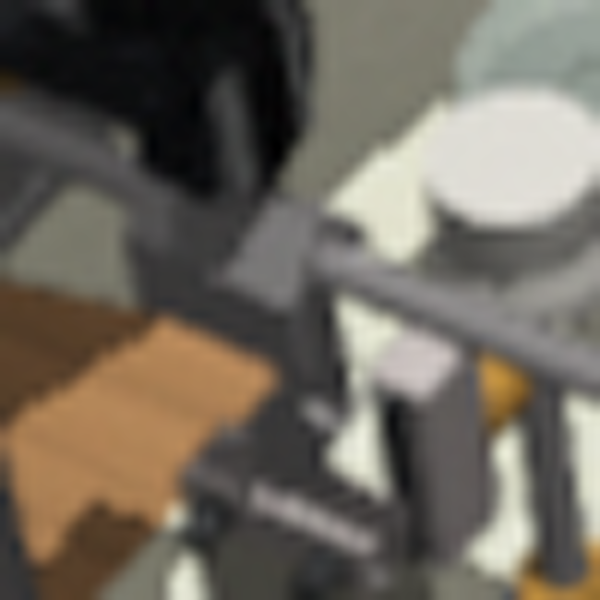

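Call:
apply_moves(
  motion=[
    [0,0,-0.05,-0.05,0,0,0],
    [0,0,-0.05,-0.05,0,0,0],
    [10,0,-0.05,-0.05,0,0,0],
    [15,0,-0.05,-0.05,0,0,0],
    [25,0,-0.05,0,0,0,0],
    [35,0,-0.05,0,0,0,0],
    [45,0,-0.05,0,0,0,0],
    [55,0,-0.05,0,0,0,0],
    [55,0,-0.05,0,0,0,0],
    [55,0,-0.05,0,0,0,0],
  ],
)

```text
time_s: 9.87
position: [0.6618, -0.0949, 0.2428]
tcp_rot: [-2.207, -2.227, 0.009]
contact_force: [-0.1, -0.8, 0.6]
finger_gap: 0.0468
```

```bash
python3 - <<'E'
from st import *
st()
im=camera("wrist"); cv2.imwrite("pics/w8.png",im)
E
```

```text
t 9.87 p [ 0.6618 -0.0949  0.2428] yaw_y 0.5 zax [-0.0086  0.0001 -1.    ] F [-0.1 -0.8  0.6] gap 0.0468 q [-0.14  0.6   0.59  1.56 -0.    1.42]
```

View pics/w8.png

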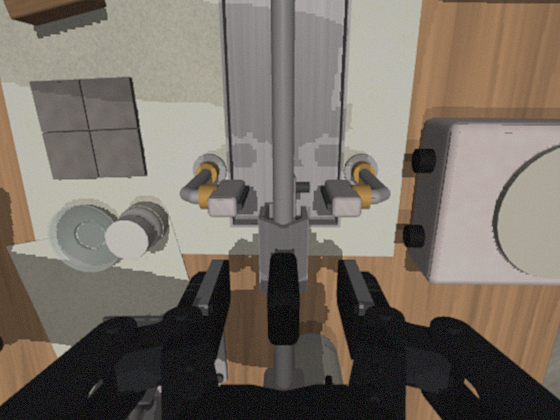

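Call:
apply_moves(
  motion=[
    [55,0,0,1,0,0,0],
    [55,0,0,2.5,0,0,0],
    [55,0,0,4.5,0,0,0],
    [55,0,0,6.5,0,0,0],
    [55,0,0,8.5,0,0,0],
    [40,-1.5,-3,9,0,0,0],
    [20,-3.2,-6.5,9,0,0,0],
    [0,-4.9,-10,9,0,0,0],
    [0,-6.6,-13.5,9,0,0,0],
    [0,-8.3,-17,9,0,0,0],
  ],
)

```text
time_s: 10.75
position: [0.5779, -0.2662, 0.333]
tcp_rot: [-2.206, -2.228, 0.009]
contact_force: [1.1, -0.1, -0.2]
finger_gap: -0.0001
```

```bash
python3 - <<'E'
from st import *
st()
E
```

```text
t 10.75 p [ 0.5779 -0.2662  0.333 ] yaw_y 0.6 zax [-0.0082 -0.0002 -1.    ] F [ 1.1 -0.1 -0.2] gap -0.0001 q [-0.43  0.54  0.72  1.75 -0.    1.13]
```

Call:
apply_moves(
  motion=[
    [0,-1.6,-3.5,0,0,0,0],
    [0,-3.2,-7,0,0,0,0],
    [0,-5,-10.5,0,0,0,0],
    [0,-6.5,-13.5,0,0,0,0],
    [0,-7.1,-15.5,0,0,0,0],
    [0,-7.1,-15.5,-2,0,0,0],
    [0,-7.1,-15.5,-4.5,0,0,0],
    [0,-7.1,-15.5,-7,0,0,0],
    [0,-7.1,-15.5,-9,0,0,0],
    [0,-7.1,-15.5,-9,0,0,0],
  ],
)

```text
time_s: 11.58
position: [0.5047, -0.4197, 0.2375]
tcp_rot: [-2.2, -2.221, 0.011]
contact_force: [-1.1, -0.1, -0.4]
finger_gap: 0.0003
```

```bash
python3 - <<'E'
from st import *
st()
t=camera("top"); s=camera("scene")
cv2.imwrite("pics/t9.png",t);cv2.imwrite("pics/s9.png",s)
crop(t,265,110,80,70,9,"t9c"); crop(s,160,210,75,75,8,"s9c"); crop(s,115,150,100,100,6,"s9v"); crop(t,340,150,80,75,8,"t9v")
cv2.imwrite("pics/w9.png",camera("wrist"))
E
```

```text
t 11.58 p [ 0.5047 -0.4197  0.2375] yaw_y 0.6 zax [-0.0158  0.0061 -0.9999] F [-1.1 -0.1 -0.4] gap 0.0003 q [-0.69  0.58  0.54  1.54 -0.01  0.87]
```

View pics/t9c.png

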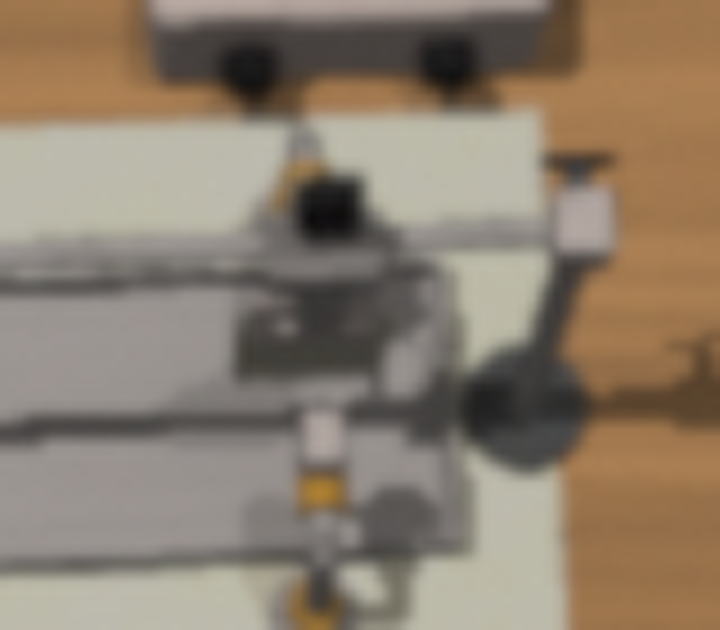

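View pics/s9c.png

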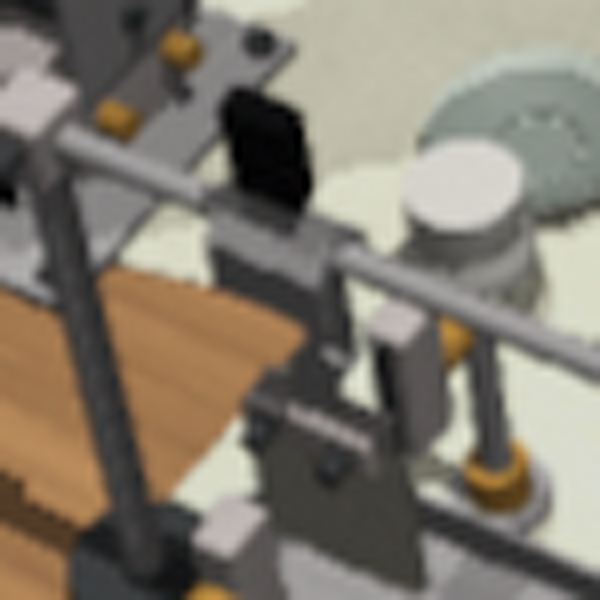

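View pics/s9v.png

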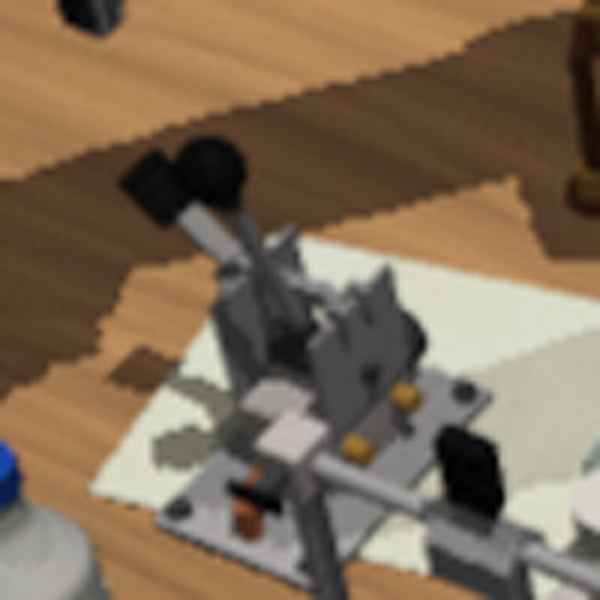

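View pics/w9.png

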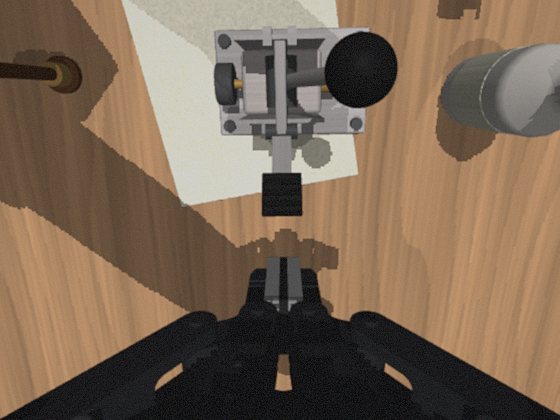

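View pics/t9v.png

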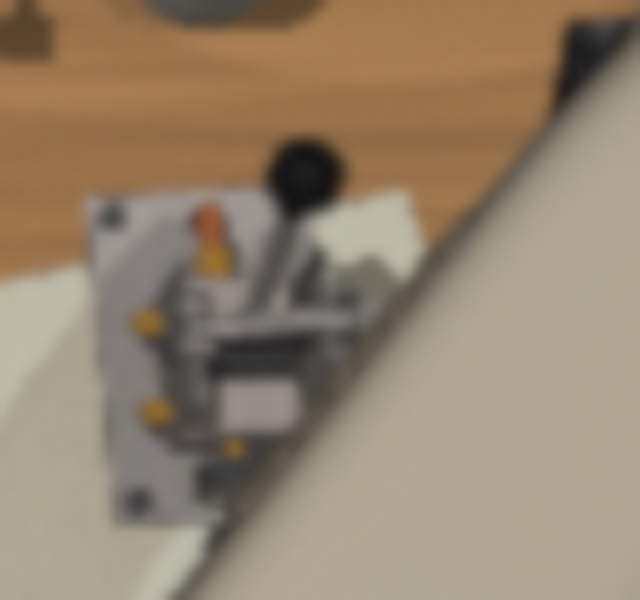

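```bash
python3 - <<'E'
from st import *
X,r=tri([("scene",(160+267/8-.45,210+150/8-.45)),("top",(265+330/9-.45,110+207/9-.45))]);print("grip",X,r)
for n,z in (("scene",.256),("top",.256)): pass
print(onz("scene",(160+267/8-.45,210+150/8-.45),.256),onz("top",(265+330/9-.45,110+207/9-.45),.256))
# hook apex ends scene: +y (340,250)?
c=calibration("wrist")
print("pad", onz(c,(282,194),.145), "knob",onz(c,(361,69),.215), "tcp px",proj(c,get_state()["position"]))
print(proj(c,[.505,-.42,.145]))
print(tri([("scene",(115+210/6-.45,150+173/6-.45)),(c,(361,69))]),tri([("scene",(115+158/6-.45,150+188/6-.45)),(c,(282,194))]))
E
```

```text
grip [ 0.6631 -0.0977  0.254 ] 0.0014909055602387578
[ 0.664  -0.0949  0.256 ] [ 0.6632 -0.0988  0.256 ]
pad [ 0.5064 -0.4118  0.145 ] knob [ 0.5417 -0.3334  0.215 ] tcp px [281.4561 275.6327]
[279.9261 205.1055]
(array([ 0.5416, -0.3329,  0.2136]), np.float64(0.0005442919032878584)) (array([ 0.506 , -0.4114,  0.1444]), np.float64(0.0006749446683255068))
```

```bash
python3 - <<'E'
from st import *
im=cv2.imread("pics/w8.png"); crop(im,180,140,210,140,3.8,"w8c")
t=cv2.imread("pics/top0.png").astype(float).mean(2); s=cv2.imread("pics/scene0.png").astype(float).mean(2)
print(t[133:143,292:308].round().astype(int)); print(s[232:245,186:204].round().astype(int))
t=cv2.imread("pics/t9.png").astype(float).mean(2); s=cv2.imread("pics/s9.png").astype(float).mean(2)
print(t[126:140,294:310].round().astype(int)); print(s[218:240,184:202].round().astype(int))
E
```

```text
[[169 144 125 106 101 126 159 166 162 148 126 127 130 133 146 169]
 [154 130 112  99 101 118 146 151 145 130 108 114 119 120 128 149]
 [141 128 118 112 114 117 125 122 107  91  99 124 134 134 137 144]
 [145 140 137 135 136 136 135 128 105  75  99 135 144 145 144 145]
 [140 136 132 130 129 128 124 117 100  75  93 119 125 123 122 121]
 [123 117 111 108 106  96  85  77  73  77  95  99  95  90  89  92]
 [117 112 107 100  96  78  59  51  63  83  94  84  75  71  72  74]
 [ 87  83  80  76  76  69  61  60  73  84  88  76  68  68  69  70]
 [ 88  88  87  87  91  95  96  98 107 113 110  89  80  79  81  83]
 [119 119 118 119 126 134 137 137 139 139 128  99  87  86  86  87]]
[[189 189 201 205 204 206 205 204 205 205 206 205 205 205 206 205 206 205]
 [162 162 177 194 201 205 204 203 203 205 206 206 206 205 205 204 205 205]
 [155 156 155 166 183 193 202 204 205 205 205 206 204 204 205 205 204 203]
 [133 145 150 155 158 169 181 183 186 200 206 204 204 204 204 204 204 205]
 [100 113 128 141 149 153 155 131 116 147 165 193 204 205 204 203 203 204]
 [129 101  94 107 121 136 140  83  24  33  97 170 189 
[... 2436 characters left out ...]
  4  10  56 155 182 180]
 [141 173 181 181 126  45   5   3   3   3   5  10   9   6  26 149 181 190]
 [162 162 166 157 110  41   3   6   6   6   5   3   6   8   6 140 188 208]
 [159 129 122 103  78  49  18   8   7   6   4   5   6   8   8 151 204 213]
 [144 108  81  77  75  68  48  33  27  14   6   3   4   8  49 180 212 212]
 [105  87  90  83  76  75  63  54  47  37  27  16   6  13  98 181 207 211]
 [115  85 103 106 103  86  64  55  55  53  48  38  31  36 107 153 181 197]
 [178 154 127 128 132 113  97  76  59  55  54  53  52  73 101 113 126 151]
 [204 190 149 131 132 132 131 114  96  87  66  56  55  99 113 112 110 108]
 [209 173 139 134 132 132 131 133 133 125  99  84  85 105 114 114 113 106]]
```

View pics/w8c.png

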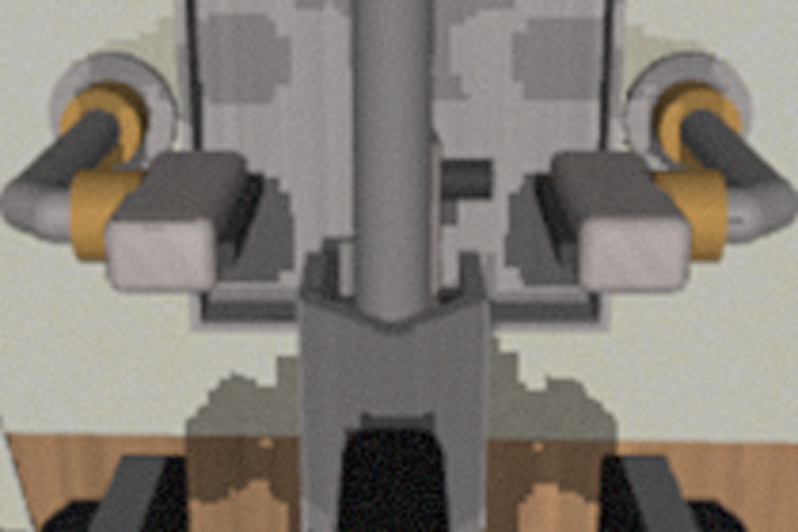

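```bash
python3 - <<'E'
from st import *
s=get_state(); c=calibration("wrist")
def T(Rm,p): M=np.eye(4);M[:3,:3]=Rm;M[:3,3]=p;return M
Tn=T(R.from_rotvec(s["tcp_rot"]).as_matrix(),s["position"])
Cw=T(c["R"],c["t"])@Tn   # tcp->cam
T8=T(R.from_rotvec([-2.207,-2.227,.009]).as_matrix(),[.6618,-.0949,.2428])
C8=Cw@np.linalg.inv(T8); c8=dict(intrinsics=c["intrinsics"],R=C8[:3,:3],t=C8[:3,3])
def px(x,y): return (180+x/3.8-.4,140+y/3.8-.4)
for p in ((162,254),(635,254)): print("nozzle top",onz(c8,px(*p),.136))
print(onz(c8,px(162,218),.136)[1]-onz(c8,px(162,290),.136)[1])
for z in(.227,.231,.235): print("apex +y end",z,onz(c8,px(393,327),z))
for z in (.2,.21,.22):print("wing",z,onz(c8,px(302,295),z),onz(c8,px(487,292),z))
for yc in(-.093,-.095,-.097,-.099):
    print(yc,"grip bottom +y edge",(proj(c8,[.662,yc+.012,.238])-[180,140]+.4)*3.8,"top",(proj(c8,[.662,yc+.012,.274])-[180,140]+.4)*3.8,"bot -y top",proj(c8,[.662,yc-.012,.274]))
E
```

```text
nozzle top [ 0.6171 -0.0973  0.136 ]
nozzle top [ 0.7081 -0.0961  0.136 ]
0.014577280159623951
apex +y end 0.227 [ 0.6622 -0.0771  0.227 ]
apex +y end 0.231 [ 0.6622 -0.0756  0.231 ]
apex +y end 0.235 [ 0.6622 -0.0741  0.235 ]
wing 0.2 [ 0.6488 -0.0826  0.2   ] [ 0.6755 -0.0818  0.2   ]
wing 0.21 [ 0.6496 -0.0791  0.21  ] [ 0.6749 -0.0783  0.21  ]
wing 0.22 [ 0.6504 -0.0755  0.22  ] [ 0.6742 -0.0748  0.22  ]
-0.093 grip bottom +y edge [390.325  391.1492] top [386.1428 547.6104] bot -y top [280.6624 341.1458]
-0.095 grip bottom +y edge [390.1639 406.7933] top [385.958  566.7634] bot -y top [280.619  345.6488]
-0.097 grip bottom +y edge [390.0041 422.3193] top [385.775  585.7327] bot -y top [280.5759 350.1109]
-0.099 grip bottom +y edge [389.8454 437.7285] top [385.5937 604.5209] bot -y top [280.5332 354.5327]
```

Call:
apply_moves(
  motion=[
    [0,0.1,0,-3,0,0,0],
    [0,0.1,0,-6,0,0,0],
    [0,0.1,0,-7.5,0,0,0],
    [0,0.1,0,-8.3,0,0,0],
    [0,0.1,0,-9.1,0,0,0],
    [0,0.1,0,-9.9,0,0,0],
    [0,0.1,0,-10.7,0,0,0],
    [0,0.1,0,-11.5,0,0,0],
    [0,0.1,0,-12.3,0,0,0],
    [0,0.1,0,-13,0,0,0],
  ],
)

```text
time_s: 12.57
position: [0.5085, -0.4214, 0.1138]
tcp_rot: [-2.207, -2.23, 0.009]
contact_force: [0.6, -1.1, 2.2]
finger_gap: 0.0002
```

```bash
python3 - <<'E'
from st import *
st()
s=camera("scene")
crop(s,115,150,100,100,6,"s10v")
E
```

```text
t 12.57 p [ 0.5085 -0.4214  0.1138] yaw_y 0.6 zax [-0.0067 -0.0012 -1.    ] F [ 0.6 -1.1  2.2] gap 0.0002 q [-0.69  0.63  0.29  1.24 -0.01  0.87]
```

View pics/s10v.png

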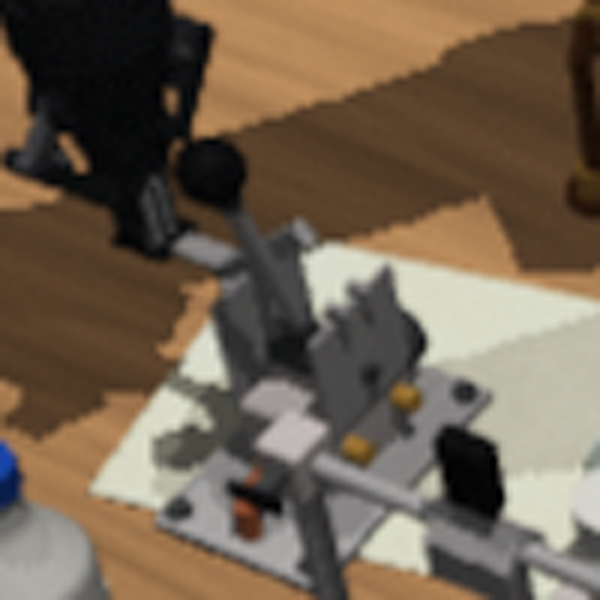

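Call:
apply_moves(
  motion=[
    [0,-0.1,0,-0.7,0,0,0],
    [0,-0.1,0.1,-1.4,0,0,0],
    [0,-0.1,0.1,-2.1,0,0,0],
    [0,-0.1,0.1,-2.7,0,0,0],
    [0,-0.1,0.1,-3.1,0,0,0],
    [0,-0.1,0.1,-3.4,0,0,0],
    [0,-0.1,0.1,-3.6,0,0,0],
    [0,-0.1,0.1,-3.7,0,0,0],
    [0,-0.1,0.1,-3.8,0,0,0],
    [0,-0.1,0.1,-3.8,0,0,0],
  ],
)

```text
time_s: 13.45
position: [0.5078, -0.4226, 0.0773]
tcp_rot: [2.211, 2.231, -0.012]
contact_force: [-1.2, -2.6, 12.1]
finger_gap: -0.0001
```

```bash
python3 - <<'E'
from st import *
st()
s=camera("scene")
crop(s,115,150,100,100,6,"s11v")
E
```

```text
t 13.45 p [ 0.5078 -0.4226  0.0773] yaw_y 0.5 zax [-0.0051 -0.0057 -1.    ] F [-1.2 -2.6 12.1] gap -0.0001 q [-0.69  0.65  0.24  1.16 -0.01  0.87]
```

View pics/s11v.png

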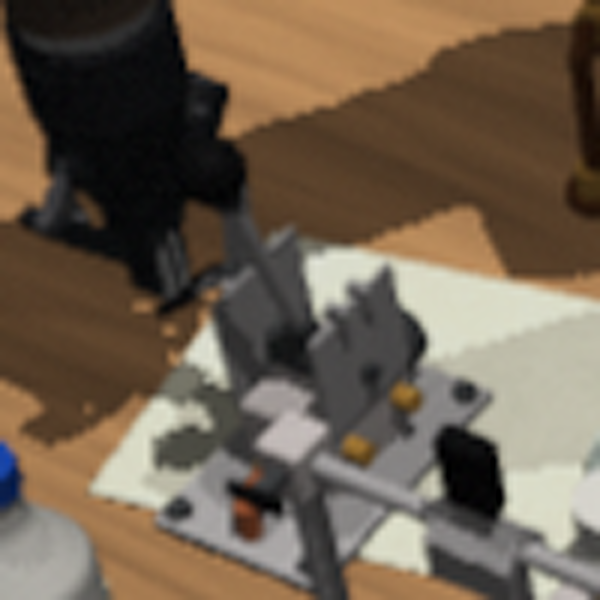

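Call:
apply_moves(
  motion=[
    [0,0,0.05,-0.2,0,0,0],
    [0,0,0.1,-0.35,0,0,0],
    [0,0,0.1,-0.4,0,0,0],
    [0,0,0.1,-0.4,0,0,0],
    [0,0,0.1,-0.4,0,0,0],
    [0,0,0.1,-0.4,0,0,0],
    [0,0,0.1,-0.4,0,0,0],
    [0,0,0.1,-0.4,0,0,0],
    [0,0,0.1,-0.4,0,0,0],
    [0,0,0.1,-0.4,0,0,0],
  ],
)

```text
time_s: 14.33
position: [0.5086, -0.4239, 0.0762]
tcp_rot: [2.208, 2.226, -0.014]
contact_force: [-2.2, -1.9, 11.7]
finger_gap: -0.0002
```

```bash
python3 - <<'E'
from st import *
st()
E
```

```text
t 14.33 p [ 0.5086 -0.4239  0.0762] yaw_y 0.5 zax [-0.002  -0.0109 -0.9999] F [-2.2 -1.9 11.7] gap -0.0002 q [-0.69  0.65  0.23  1.15 -0.01  0.87]
```

Call:
apply_moves(
  motion=[
    [0,0,-0.1,2,0,0,0],
    [0,0,-0.1,5,0,0,0],
    [0,0,0,8.5,0,0,0],
    [0,0,0,12,0,0,0],
    [20,0,0,15.5,0,0,0],
    [40,0,0,18.5,0,0,0],
    [60,0,0,20,0,0,0],
    [60,0,0,20,0,0,0],
    [60,0,0,20,0,0,0],
    [60,0,0,20,0,0,0],
  ],
)

```text
time_s: 15.17
position: [0.5081, -0.4234, 0.2738]
tcp_rot: [2.21, 2.229, -0.015]
contact_force: [-0.6, 1.0, -0.2]
finger_gap: 0.0513
```

```bash
python3 - <<'E'
from st import *
st()
s=camera("scene")
crop(s,115,150,100,100,6,"s12v")
c=calibration("wrist");cv2.imwrite("pics/w12.png",camera("wrist"))
print(proj(c,[.5415,-.333,.2137]))
E
```

```text
t 15.17 p [ 0.5081 -0.4234  0.2738] yaw_y 0.5 zax [-0.0048 -0.0086 -1.    ] F [-0.6  1.  -0.2] gap 0.0513 q [-0.69  0.58  0.62  1.61 -0.01  0.87]
[348.0141  66.9579]
```

View pics/s12v.png

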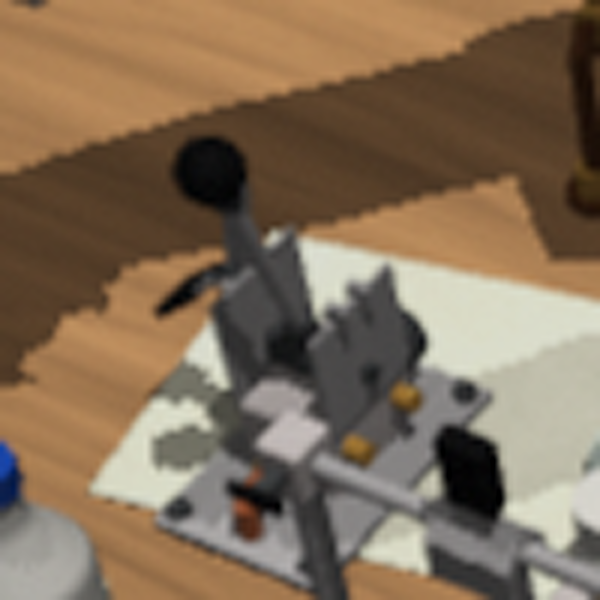

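View pics/w12.png

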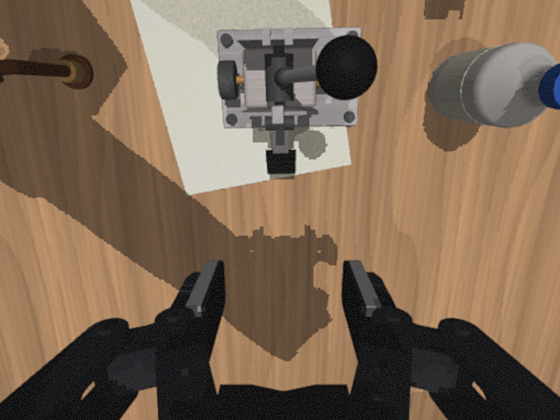

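Call:
apply_moves(
  motion=[
    [60,0.8,2.2,0,0,0,0],
    [60,1.8,5,0,0,0,0],
    [60,2.8,7.5,0,0,0,0],
    [60,3.3,9,0,0,0,0],
    [60,3.3,9,0,0,0,0],
    [60,3.3,9,0,0,0,0],
    [60,3.3,9,-1,0,0,0],
    [60,3.3,9,-2,0,0,0],
    [60,3.3,9,-3,0,0,0],
    [60,3.3,9,-3,0,0,0],
  ],
)

```text
time_s: 16.1
position: [0.5393, -0.3338, 0.2403]
tcp_rot: [-2.212, -2.226, 0.017]
contact_force: [0.2, -0.1, -0.8]
finger_gap: 0.0516
```

```bash
python3 - <<'E'
from st import *
st()
c=calibration("wrist");cv2.imwrite("pics/w13.png",camera("wrist"))
print(proj(c,[.5415,-.333,.2137]))
E
```

```text
t 16.10 p [ 0.5393 -0.3338  0.2403] yaw_y 0.4 zax [-0.0101 -0.0056 -0.9999] F [ 0.2 -0.1 -0.8] gap 0.0516 q [-0.55  0.52  0.44  1.5  -0.01  1.01]
[286.6169 248.7948]
```

View pics/w13.png

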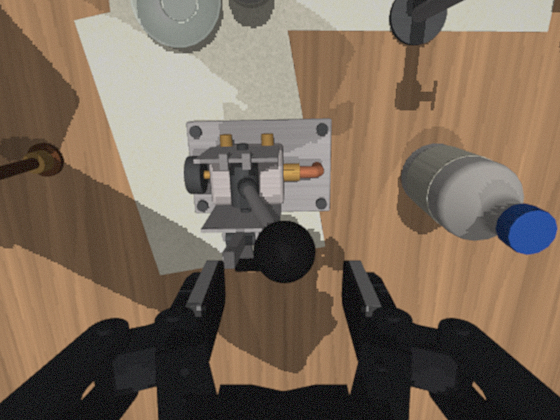

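Call:
apply_moves(
  motion=[
    [60,0.1,0,-1,0,0,0],
    [60,0.1,0,-2,0,0,0],
    [60,0.1,0,-3,0,0,0],
    [60,0.1,0,-3.9,0,0,0],
    [55,0.1,0,-3.9,0,0,0],
    [40,0.1,0,-3.9,0,0,0],
    [25,0.1,0,-3.9,0,0,0],
    [20,0.1,0,-3.9,0,0,0],
    [20,0.1,0,-3.9,0,0,0],
    [20,0.1,0,-3.9,0,0,0],
  ],
)

```text
time_s: 16.98
position: [0.5397, -0.3335, 0.2024]
tcp_rot: [-2.211, -2.226, 0.018]
contact_force: [-5.8, 0.7, -1.9]
finger_gap: 0.0288
```

```bash
python3 - <<'E'
from st import *
st()
cv2.imwrite("pics/w14.png",camera("wrist"))
E
```

```text
t 16.98 p [ 0.5397 -0.3335  0.2024] yaw_y 0.4 zax [-0.0108 -0.0055 -0.9999] F [-5.8  0.7 -1.9] gap 0.0288 q [-0.55  0.53  0.36  1.41 -0.01  1.02]
```

View pics/w14.png

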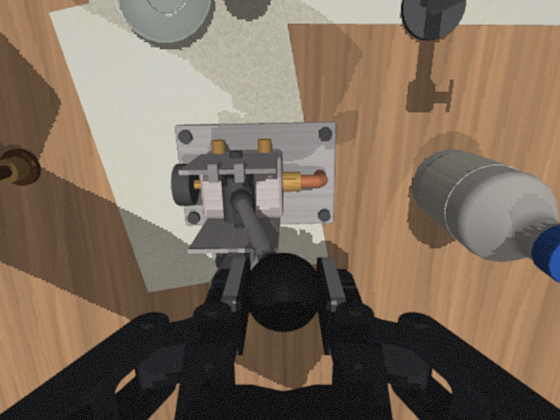

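Call:
apply_moves(
  motion=[
    [50,0.1,0,0,0,0,0],
    [50,0.1,0,0,0,0,0],
    [50,0.1,0,-0.3,0,0,0],
    [50,0.1,0,-0.6,0,0,0],
    [50,0.1,-0.1,-0.7,0,0,0],
    [35,0.1,-0.1,-0.7,0,0,0],
    [25,0.1,-0.1,-0.7,0,0,0],
    [20,0.1,-0.1,-0.7,0,0,0],
    [20,0.1,-0.1,-0.7,0,0,0],
    [20,0.1,-0.1,-0.7,0,0,0],
  ],
)

```text
time_s: 17.87
position: [0.5396, -0.3347, 0.1955]
tcp_rot: [-2.211, -2.225, 0.02]
contact_force: [-6.0, 1.0, 3.0]
finger_gap: 0.0296
```

```bash
python3 - <<'E'
from st import *
st()
E
```

```text
t 17.87 p [ 0.5396 -0.3347  0.1955] yaw_y 0.3 zax [-0.0128 -0.0056 -0.9999] F [-6.  1.  3.] gap 0.0296 q [-0.55  0.54  0.35  1.39 -0.01  1.02]
```

```bash
python3 - <<'E'
import numpy as np
d=.0185
def tcp(a,t): f=.25-a; return np.array([.15*np.sin(f)+d*np.sin(t),.15*np.cos(f)-d*np.cos(t)])
p0=tcp(0,0)
for a in np.arange(0,.93,.04):
    t=.9*min(a,.8); p=(tcp(a,t)-p0)*100; print(round(a,2),p.round(2),round(np.degrees(t),1))
E
```

```text
0.0 [0. 0.] 0.0
0.04 [-0.52  0.14] 2.1
0.08 [-1.04  0.25] 4.1
0.12 [-1.57  0.35] 6.2
0.16 [-2.1   0.42] 8.3
0.2 [-2.63  0.48] 10.3
0.24 [-3.16  0.51] 12.4
0.28 [-3.7   0.52] 14.4
0.32 [-4.23  0.51] 16.5
0.36 [-4.77  0.47] 18.6
0.4 [-5.3   0.42] 20.6
0.44 [-5.83  0.34] 22.7
0.48 [-6.36  0.24] 24.8
0.52 [-6.88  0.12] 26.8
0.56 [-7.39 -0.02] 28.9
0.6 [-7.9  -0.18] 30.9
0.64 [-8.41 -0.36] 33.0
0.68 [-8.9  -0.56] 35.1
0.72 [-9.39 -0.79] 37.1
0.76 [-9.86 -1.03] 39.2
0.8 [-10.33  -1.29] 41.3
0.84 [-10.84  -1.61] 41.3
0.88 [-11.33  -1.95] 41.3
0.92 [-11.81  -2.32] 41.3
```

Call:
apply_moves(
  motion=[
    [20,-0.5,0,0.1,0,-2,0],
    [20,-1,0,0.25,0,-4,0],
    [20,-1.6,0,0.35,0,-6,0],
    [20,-2.1,0,0.4,0,-8.3,0],
    [20,-2.6,0,0.5,0,-10.3,0],
    [20,-3.2,0,0.5,0,-12.4,0],
    [20,-3.7,0,0.5,0,-14.4,0],
    [20,-4.2,0,0.5,0,-16.5,0],
    [20,-4.8,0,0.5,0,-18.6,0],
    [20,-5.3,0,0.4,0,-20.6,0],
  ],
)

```text
time_s: 18.7
position: [0.4895, -0.3361, 0.2003]
tcp_rot: [2.018, 2.031, 0.354]
contact_force: [8.9, -5.5, -6.1]
finger_gap: 0.0294
```

```bash
python3 - <<'E'
from st import *
st()
s=camera("scene")
crop(s,115,150,100,100,6,"s15v")
E
```

```text
t 18.70 p [ 0.4895 -0.3361  0.2003] yaw_y 0.5 zax [ 0.3477 -0.0082 -0.9376] F [ 8.9 -5.5 -6.1] gap 0.0294 q [-0.72  0.23 -0.15  0.91  0.22  0.88]
```

View pics/s15v.png

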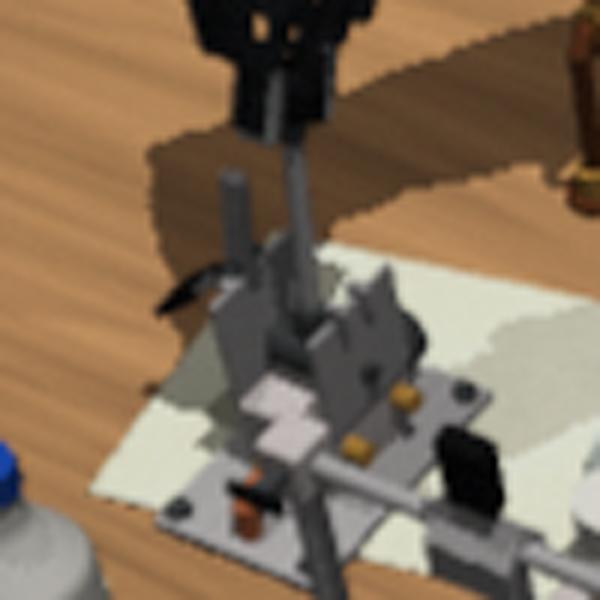

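Call:
apply_moves(
  motion=[
    [20,-0.8,0,-0.1,0,-2,0],
    [20,-1.3,0,-0.2,0,-4.1,0],
    [20,-1.8,0,-0.35,0,-6.2,0],
    [20,-2.4,0,-0.5,0,-8.3,0],
    [20,-2.9,0,-0.65,0,-10.3,0],
    [20,-3.4,0,-0.85,0,-12.4,0],
    [20,-3.9,0,-1.05,0,-14.5,0],
    [20,-4.4,0,-1.3,0,-16.5,0],
    [20,-4.9,0,-1.55,0,-18.5,0],
    [20,-5.4,0,-1.8,0,-20.5,0],
  ],
)

```text
time_s: 19.58
position: [0.4373, -0.338, 0.1845]
tcp_rot: [1.789, 1.804, 0.665]
contact_force: [21.5, -7.4, -14.0]
finger_gap: 0.0292
```

```bash
cat >> st.py <<'E'
def lever(px=.5025):
    s=get_state(); z=R.from_rotvec(s["tcp_rot"]).as_matrix()[:,2]
    k=s["position"]-.0185*z
    print("knob",k,"a",.25-np.arctan2(k[0]-px,k[2]-.07),"r",np.hypot(k[0]-px,k[2]-.07))
E
python3 - <<'E'
from st import *
st();lever();lever(.5044)
E
```

```text
t 19.58 p [ 0.4373 -0.338   0.1845] yaw_y 1.0 zax [ 0.6612 -0.0108 -0.7502] F [ 21.5  -7.4 -14. ] gap 0.0292 q [-0.96  0.09 -0.55  0.44  0.56  0.75]
knob [ 0.4251 -0.3378  0.1983] a 0.792915376745111 r 0.14989821799039418
knob [ 0.4251 -0.3378  0.1983] a 0.803696994809226 r 0.1508885930580777
```

Call:
apply_moves(
  motion=[
    [20,-0.3,0.05,-0.2,0,0,0],
    [20,-0.5,0.05,-0.35,0,0,0],
    [20,-0.5,0.05,-0.35,0,0,0],
    [20,-0.5,0.05,-0.35,0,0,0],
    [20,-0.5,0.05,-0.35,0,0,0],
    [20,-0.5,0.05,-0.35,0,0,0],
    [20,-0.5,0.05,-0.35,0,0,0],
    [20,-0.5,0.05,-0.35,0,0,0],
    [20,-0.5,0.05,-0.35,0,0,0],
    [20,-0.5,0.05,-0.35,0,0,0],
  ],
)

```text
time_s: 20.42
position: [0.4364, -0.3382, 0.1838]
tcp_rot: [1.777, 1.804, 0.67]
contact_force: [17.3, -1.9, -5.8]
finger_gap: 0.029
```

```bash
python3 - <<'E'
from st import *
st();lever();lever(.5044)
s=camera("scene");cv2.imwrite("pics/s16.png",s)
crop(s,115,150,140,120,5.5,"s16v")
cv2.imwrite("pics/w16.png",camera("wrist"))
t=camera("top");cv2.imwrite("pics/t16.png",t)
E
```

```text
t 20.42 p [ 0.4364 -0.3382  0.1838] yaw_y 1.4 zax [ 0.6677 -0.01   -0.7444] F [17.3 -1.9 -5.8] gap 0.0290 q [-0.96  0.09 -0.56  0.43  0.57  0.74]
knob [ 0.424  -0.338   0.1976] a 0.8014468558818578 r 0.14980010415132208
knob [ 0.424  -0.338   0.1976] a 0.8121785774781898 r 0.15080423642539992
```

View pics/s16v.png

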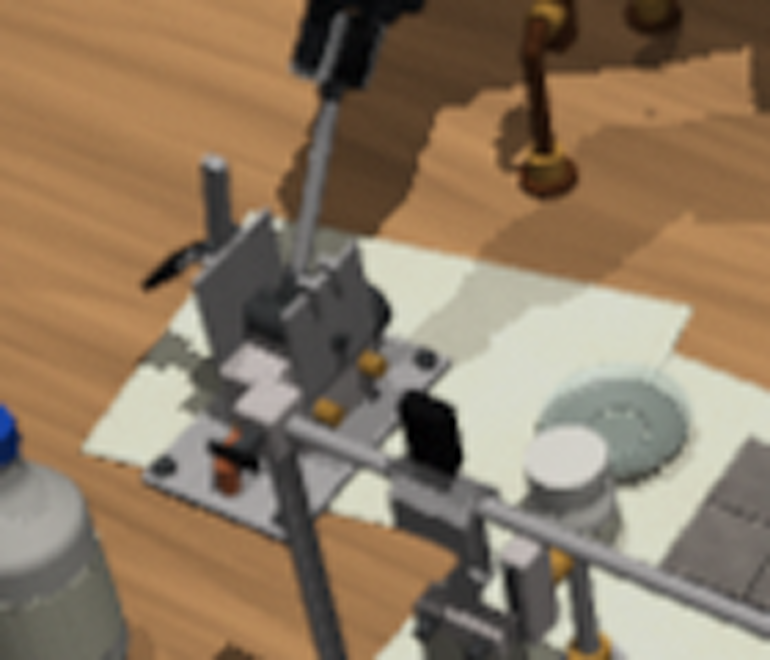

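View pics/s16.png

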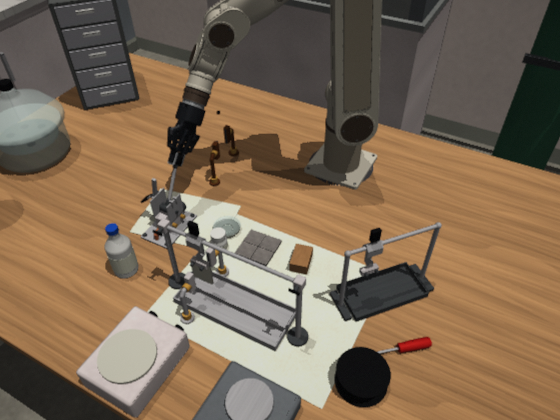

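View pics/t16.png

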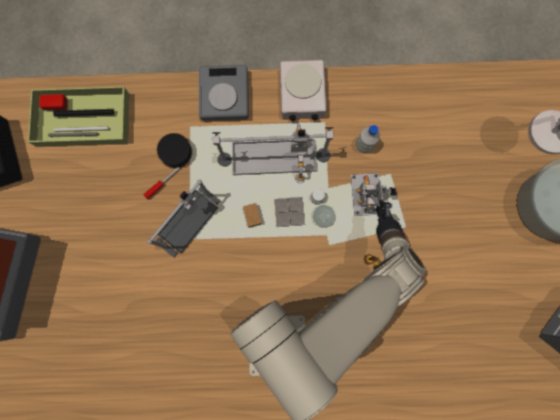

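View pics/w16.png

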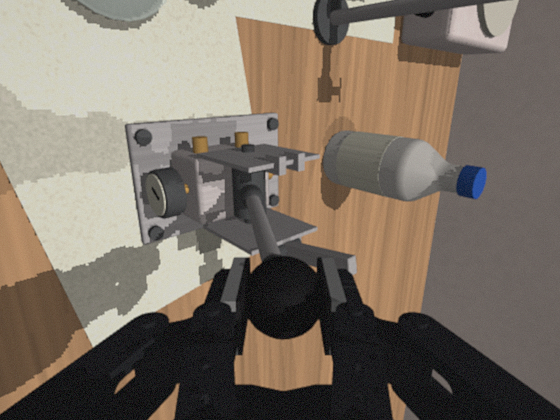

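```bash
python3 - <<'E'
from rig import *
print(get_state()["time_s"],sign_off())
E
```

```text
the job is handed in; nothing more can be done
20.5667 None
```

I did every step in the order asked and handed the job in at 20.6 s; sign-off gives no verdict.

- **Carrier:** I lifted the carrier with the plate off the drip stand and hooked it over the rail about 115 mm to the +y side of the mark. I then slid it between the nozzles and let go. It hangs upright by itself.
- **Centring:** The wrist camera puts the carrier within about 1 mm of the nozzle centre. The scene and top views disagreed by a few mm, in opposite directions. Their combined estimate is about 2 mm off.
- **Catch:** I pushed the paddle down until it stopped, at about 12 N. The last images show the blade upright and the paddle sloping down.
- **Lever:** The knob is gripped and pulled to about 0.80 rad by arm position (end stop at 0.8). It is held against the stop with about 17 N, well above the 7 N spring. The finger opening read 29 mm on the 32 mm ball, so I re-gripped 7 mm lower. It still read 29–30 mm, but the grip held through the whole pull.
- **Everything else:** In the last scene and top images the empty carrier and the other things on the bench look to be where they were.

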